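# Clip the turned spindle samples into their case and latch it shut

### The arm

A 7-joint arm with a two-finger parallel gripper is mounted at the origin on the work surface. World frame = base frame: x ahead of the robot, y to its left, z up, the work surface at z = 0. Lengths are in m, angles in rad, forces in N, time in s.
With the tool pointing down it reaches from about 0.4 to 0.925 m from the base axis. Payload 4.1 kg.
Tool frame: the origin (TCP) lies midway between the tips of the shut fingers; the grasp point (between the pads) lies 19 mm behind it; z points along the fingers, y is the line along which they close (so a half turn about z gives the same grasp; the last joint's range is limited). The gripper opens to 85 mm and grips with 20 to 120 N. Pads are 22 mm wide; open, the fingers measure 114 mm over their backs; the gripper's body (76 mm by 85 mm) begins 54 mm behind the grasp point. The pads swing forward as they close: fully open they stand 13 mm farther back than shut.
Start: joints at [1.236, 0.398, 0.045, 1.537, -0.019, 1.207, -0.051], TCP at [0.152, -0.632, 0.231] pointing down, gripper open.
Joint ranges: [-2.82, 2.82], [-0.49, 2.23], [-1.37, 1.46], [0, 2.46], [-1.36, 4.5], [0.23, 2], [-2.94, 2.94]. Speed limits (rad/s): [2.57, 2.57, 3.14, 3.14, 3.14, 3.14, 3.14].

### API

Orientations are given as [roll, pitch, yaw] about the fixed x, y, z axes, in that order (R = Rz(yaw) Ry(pitch) Rx(roll)).
In Python, from workcell import bot gives the robot as it stands.
- The arm moves only by the tool carry_out, never from a script. Its arguments are lists of equal length, an entry for each row: "travel": the shift along the tool's x, y, z in units of 0.1 m (1.0 is 0.1 m), a list of three; "spin": the turn about the tool's z in units of 45 degrees (1.0 is 45 degrees); "gripper": the closure in counts, from 0 (fully open) to 255 (shut). In form: {"travel": [[tx, ty, tz], ...], "spin": [spin, ...], "gripper": [gripper, ...]}. A call has exactly 10 rows; each row is the pose to reach, as a shift and turn from the pose commanded when the call began, along the tool's axes at that moment; what a row does not reach only later rows make up. A row lasts 1/12 s, in which the tool goes at most 41.7 mm and 7.16 degrees, less where a joint would pass 70% of its speed; a pose out of reach is approached as far as the arm can. A call with a number of a shift or a turn outside -1 to 1 is refused whole. A call with a gripper value outside its range is refused whole. The fingers move at their own pace and stop on an object; "grip_force" is the grip in N (left out, the last holds). Time passes only in rows, so rows that repeat a pose let the fingers close, or fill a call up. It gives the time, the measured TCP pose, the force, the opening and the grip force at its end, in the units of the state.
- bot.state(): the state, without advancing time (a new reading comes with each control period).
- bot.capture(name): name is "scene" or "top"; returns the picture (420x560x3 uint8, blue, green, red); there is no depth.
- bot.camera_info(name): a dict with "intrinsics" (3x3 intrinsics, pixels), "k1" (the pictures are not rectified: a ray, as slopes to the right and down, at radius r is drawn at 1 + k1 r^2 times it, then the intrinsics apply), "rvec" (rotation vector, rad) and "tvec" (3), from world to camera coordinates, as OpenCV has them. Camera axes: x right, y down, z forward; pixel columns grow to the right and rows downward; lengths in m; the calibration is good to about 2 mm. A picture is of the moment at which its call begins. camera_info takes no time and is no camera call.
- bot.close_job(): hands the job in; it is judged then, once.
The state is a dict: "clock": time; "q": joint angles; "qvel": joint speeds; "joint_efforts": joint torques, N m; "ee_pos": TCP position; "orientation": TCP orientation; "ft_force": force on the tool from outside, world axes, zero at the start; "ft_torque": the same for the moment, N m; "finger_gap": opening from 0.0 (shut) to 1.0 (fully open); "grip_force": force on a finger pad.
Only numpy, scipy, OpenCV 4.12 (cv2) and the standard library are available. Lean on these libraries where they do the work, as an engineer would, in place of code of your own. Each camera call takes 0.05 s, during which the arm holds its last target. There are 200 camera calls.

### The job

Pack the sample case for dispatch: press every wooden spindle that lies on the felt mat, or near it, fully home into a clip of its own inside the open case. Then bring the lid down, hook the latch's wire loop over the keeper on the lid's front edge, and press the lever all the way down so that the lid is pulled tight; leave the spool, jar and stick bundle where they stand.

Things in the scene. Friction and masses are not known exactly. Their poses are not given: they have to be found in the camera images.
- case: Grey plastic sample case fixed on the bench, 134 (its x) x 260 (its y) x 90 mm high, walls 5 mm. Origin: centre of its underside; x points from the latch side (front, towards the robot) to the lid hinge (back), z up. Inside, a dark foam deck 45 mm above the underside carries five clips side by side; all clips hold spindles parallel to the case's x axis, 48 mm apart in y.
- lid (a joint): Lid angle, rad: 0 = shut and tight, 1.72 = fully open (just past upright; starts near this). Grey plate 134 x 260 x 8 mm, 0.3 kg, hinged along the case's back top edge. Drawn forward past upright (below about 1.5 rad) it sinks shut by itself on a damper. Lying loose on the rubber seal of the front rim it reads about 0.03 (front edge 4 mm up); only the latch pulls it to under 0.01.
- lid_edge (a point): Middle of the lid's free edge (the edge opposite the hinge, 8 mm thick). On the lid's frame: x points from this edge to the hinge, z out of its outer face. The steel keeper (36 mm wide) sticks out 28 mm from the middle of this edge, so with the lid up it stands above this point; to either side of the keeper the edge is plain.
- lid_hinge (a point): Middle of the lid's hinge line, on the case's back top edge, 90 mm above the case's underside.
- keeper (a point): Where the crossbar must lie, on the steel keeper of the lid's front edge, a ledge 27 mm deep (x) and 36 mm wide (y) with a groove 12 mm wide, open upwards, between an inner block and an upturned outer lip. This point is the axis of a crossbar lying on the groove's floor, 18 mm out from the lid's front edge; the outer lip rises 1 mm above this point, 6 to 10 mm further out. Same axes as the lid.
- lever (a joint): Latch lever angle, rad: 0 = fully down, shut (lever slopes 30 degrees below level, away from the case), 1.38 = fully up, open (49 degrees above level). Starts nearly open and stays where it is left. Pressing it down with the loop hooked takes under 10 N and snaps over dead centre just before 0. Lever: steel strip 85 mm long from its pivot, 24 mm wide, 6 mm thick, black cap on its outer end.
- lever_tip (a point): On the lever's mid-thickness near its outer end, 78 mm from its pivot. Pressing straight down from above 55 mm out from the pivot (horizontally, away from the case) works for the whole stroke.
- lever_pivot (a point): Lever's pivot axis (level, parallel to the case's y), 18 mm in front of the case's front face and 68 mm above its underside, at mid-width.
- loop (a joint): Angle of the wire loop on the lever, rad. The loop leans out from upright, away from the case, by loop minus lever (rad). A light friction holds it where it is left.
- loop_bar (a point): Middle of the crossbar axis. The loop is a U of 6 mm steel wire, arms 48 mm apart, crossbar 54 mm from the loop's pin; the pin sits on the lever 24 mm from the lever pivot: below it and 8 degrees towards the case at lever 0, swinging out and up with the lever. z points along the arms from the pin to the crossbar, y along the crossbar. Pulling the crossbar down lowers the lever with it.
- loop_tab (a point): Centre of gripping, 20 mm beyond the crossbar axis, of the flat steel tab that stands on the middle of the crossbar in line with the arms: 20 mm wide (loop's y), 5 mm thick, its upper end 29 mm beyond the crossbar axis. It can turn about y between the fingers.
- clip0 (a point): Mid-length of the axis of a spindle seated in clip 0, the -y-most; 67 mm above the case's underside, 22 mm above the deck. Axes as the case. A clip is two forks 10 mm long, 40 mm to either side of this point along x; between them is free room for fingers. Each fork: on the +y side a fixed jaw flared at the top, on the -y side a sprung hinged jaw; jaw tips reach 84 mm above the underside.
- clip1 (a point): Seated point of clip 1, like clip 0. In every clip the hinged jaw's rounded nose overhangs the spindle's place: a spindle enters straight from above, pushed with about 5 to 12 N, and stops on the fork's floor as the nose snaps over it.
- clip2 (a point): Seated point of clip 2, like clip 0.
- clip3 (a point): Seated point of clip 3, like clip 0.
- clip4 (a point): Seated point of clip 4, the +y-most, like clip 0.
- spindle0_mid (a point): Centre of a turned light-wood spindle, 110 mm long (its x axis), round, 14 mm diameter, with a square block 20 x 20 mm, 30 mm long, at mid-length; 35 g. Lies on a flat of the block, this point 10 mm above what it lies on (at first a fixed felt mat, 3 mm thick). Three to five spindles are present.
- spindle1_mid (a point): Centre of a turned light-wood spindle, 110 mm long (its x axis), round, 14 mm diameter, with a square block 20 x 20 mm, 30 mm long, at mid-length; 35 g. Lies on a flat of the block, this point 10 mm above what it lies on (at first a fixed felt mat, 3 mm thick). Three to five spindles are present.
- spindle2_mid (a point): Centre of a turned light-wood spindle, 110 mm long (its x axis), round, 14 mm diameter, with a square block 20 x 20 mm, 30 mm long, at mid-length; 35 g. Lies on a flat of the block, this point 10 mm above what it lies on (at first a fixed felt mat, 3 mm thick). Three to five spindles are present.
- spindle3_mid (a point): Centre of a turned light-wood spindle, 110 mm long (its x axis), round, 14 mm diameter, with a square block 20 x 20 mm, 30 mm long, at mid-length; 35 g. Lies on a flat of the block, this point 10 mm above what it lies on (at first a fixed felt mat, 3 mm thick). Three to five spindles are present.
- spindle4_mid (a point): Centre of a turned light-wood spindle, 110 mm long (its x axis), round, 14 mm diameter, with a square block 20 x 20 mm, 30 mm long, at mid-length; 35 g. Lies on a flat of the block, this point 10 mm above what it lies on (at first a fixed felt mat, 3 mm thick). Three to five spindles are present.
- spool: White thread spool, 44 mm diameter, 60 mm high, a bystander; origin: centre of its underside.
- glue_jar: Jar, 64 mm diameter, 70 mm high, a bystander; origin: centre of its underside.
- bundle: Tied bundle of thin sticks, 175 x 64 x 49 mm, a bystander; origin: centre of its underside.
Not all that is in view belongs to the job. Leave any pink look-alike of the part that bears spindle3_mid alone.

How it is judged:
By the outcome, as a careful person would: the job done as asked, in the order asked, and still so for the second after the job is handed in, with the robot touching nothing.
Of spindle0, spindle1, spindle2, spindle3, spindle4 only 3 to 5 are there at a start; the rules pass over those that are not, and their reading is None.
At some moment in a run one of spindle0, spindle1, spindle2, spindle3, spindle4 may be knocked a few centimetres aside while the robot is not near it.
Once in a run the grip may slacken for a moment while it holds something.
It also fails if it takes over 210 s, if anything falls off the work surface, if the arm or the gripper's body presses on something with over 40 N, if the wrist force passes 120 N, or if a joint passes its speed limit or range.

## Working session

There is one attempt and no reset: what is moved stays moved. The work goes in short steps, Python scripts to look and compute and a tool call to move; the robot and the scene stay as the last step left them, time stands still between calls to the robot, and variables do not carry over. Pictures are saved under pics/ and viewed, at most 14 in all, crops included, and the job is handed in when it is done.

Besides the shell and the picture viewer there is one more tool, called after ">>>" as name([rows], argument=value, ...), one row to a line, values as JSON. carry_out: Moves the arm, as the interface text tells. Its arguments: {"type":"object","properties":{"travel":{"type":"array","items":{"type":"array","items":{"type":"number","minimum":-1,"maximum":1}}},"spin":{"type":"array","items":{"type":"number","minimum":-1,"maximum":1}},"gripper":{"type":"array","items":{"type":"number"}},"grip_force":{"type":"number"}},"required":["travel","spin","gripper"]}

```bash
mkdir -p pics
python3 - <<'E'
from workcell import bot
import cv2,json
s=bot.state();print({k:(v if not hasattr(v,'tolist') else v.tolist()) for k,v in s.items()})
for n in("scene","top"):
    im=bot.capture(n);cv2.imwrite(f"pics/{n}0.png",im);print(n,bot.camera_info(n))
E
```

```text
{'clock': 0.0, 'q': [1.2360243185476538, 0.3992244093742308, 0.04502936855339073, 1.537896620198547, -0.018688609036264466, 1.2068920676605799, -0.05069092105376096], 'qvel': [-0.00010509351951332946, -0.0010807008234487903, 0.0009952728528126718, 0.0006474492199943328, 0.0005476749800583889, -0.000634293445179595, 0.0011028224986930784], 'joint_efforts': [0.0003165660109516466, -47.512478828430176, 1.3649052008986473, -25.42150318622589, 0.011690605315379798, 0.009453389793634415, 6.014997779857367e-06], 'ee_pos': [0.15170554161723282, -0.6313887661048203, 0.23023504039110193], 'orientation': [-3.139598893756583, 0.00014796805331496188, 0.2359012387161561], 'ft_force': [-0.26056095236570376, 0.4185220690886189, 0.2990710234040672], 'ft_torque': [-0.053210517272762305, 0.004312013220343104, -0.03429292091395356], 'grip_force': 0.0, 'finger_gap': 1.0008898122624386}
scene {'intrinsics': array([[431.36993777,   0.        , 276.39045706],
       [  0.        , 431.36993777, 207.07512206],
       [  0.        ,   0.        ,   1.        ]]), 'k1': -0.0929519830265104, 'rvec': array([ 2.29756378,  0.62527669, -0.27687371]), 'tvec': array([-0.44294432, -0.09388511,  1.33997029])}
top {'intrinsics': array([[397.01721385,   0.        , 269.75411811],
       [  0.        , 397.01721385, 208.0653501 ],
       [  0.        ,   0.        ,   1.        ]]), 'k1': -0.08118958107114306, 'rvec': array([ 2.14796227, -2.19559586,  0.09895896]), 'tvec': array([0.03154124, 0.50609259, 1.07061636])}
```

View pics/scene0.png

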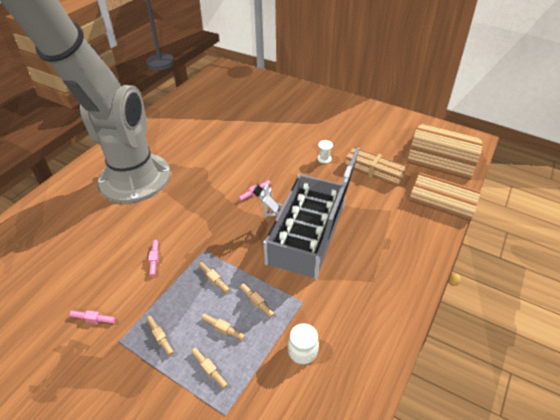

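View pics/top0.png

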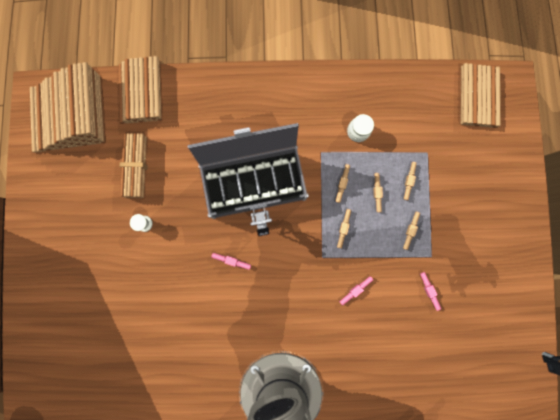

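```bash
cat > h.py <<'E'
import numpy as np,cv2
from workcell import bot
def cam(n):
    c=bot.camera_info(n);return c["intrinsics"],np.array([c["k1"],0,0,0,0.]),c["rvec"],c["tvec"]
def p2w(n,px,z):
    "pixels -> world on plane z"
    K,d,r,t=cam(n);px=np.array(px,float).reshape(-1,1,2)
    u=cv2.undistortPoints(px,K,d).reshape(-1,2);R=cv2.Rodrigues(r)[0]
    ray=np.c_[u,np.ones(len(u))]@R;o=-R.T@t
    return o+ray*((np.broadcast_to(z,len(u))-o[2])/ray[:,2])[:,None]
def w2p(n,P):
    K,d,r,t=cam(n);return cv2.projectPoints(np.array(P,float).reshape(-1,3),r,t,K,d)[0].reshape(-1,2)
def crop(n,x0,y0,x1,y1,k,name,im=None):
    im=bot.capture(n) if im is None else im
    cv2.imwrite(f"pics/{name}.png",cv2.resize(im[y0:y1,x0:x1],None,fx=k,fy=k,interpolation=cv2.INTER_CUBIC))
def shift(dw,yaw):
    "world shift -> tool units (tool pointing down)"
    c,s=np.cos(yaw),np.sin(yaw);return np.round([(c*dw[0]+s*dw[1])*10,(s*dw[0]-c*dw[1])*10,-dw[2]*10],3)
E
python3 - <<'E'
from h import *
t=cv2.imread("pics/top0.png");s=cv2.imread("pics/scene0.png")
crop("top",315,145,440,265,5,"mat",t)
crop("top",180,115,320,245,5,"caset",t)
crop("scene",235,140,375,280,5,"cases",s)
# spindle segmentation in top
hsv=cv2.cvtColor(t,cv2.COLOR_BGR2HSV)
m=np.zeros(t.shape[:2],np.uint8);m[155:255,323:428]=cv2.inRange(hsv,(8,80,90),(28,255,255))[155:255,323:428]
n,l,st,c=cv2.connectedComponentsWithStats(m)
for i in range(1,n):
    if st[i,4]>40:
        yx=np.argwhere(l==i)[:,::-1].astype(float)
        w=p2w("top",yx,0.013)[:,:2];mu=w.mean(0);ev,V=np.linalg.eigh(np.cov((w-mu).T));v=V[:,1]*np.sign(V[0,1])
        mid=(lambda a:(a.max()+a.min())/2)((w-mu)@v)
        print(c[i].round(1),st[i,4],(mu+0*v).round(4),(mu+mid*v).round(4),"axis deg",np.degrees(np.arctan2(v[1],v[0])).round(1),"len",np.ptp((w-mu)@v).round(3))
E
```

```text
[409.8 180.7] 234 [ 0.5769 -0.3773] [ 0.5773 -0.3775] axis deg -16.1 len 0.11
[342.3 183.4] 224 [ 0.5729 -0.1847] [ 0.5733 -0.1848] axis deg -17.8 len 0.109
[377.6 192.4] 228 [ 0.5451 -0.2835] [ 0.5466 -0.2834] axis deg 0.8 len 0.108
[343.8 228.4] 232 [ 0.4466 -0.1839] [ 0.4471 -0.1841] axis deg -16.4 len 0.11
[411.4 230.4] 245 [ 0.4362 -0.3741] [ 0.4363 -0.3741] axis deg -22.3 len 0.109
```

View pics/mat.png

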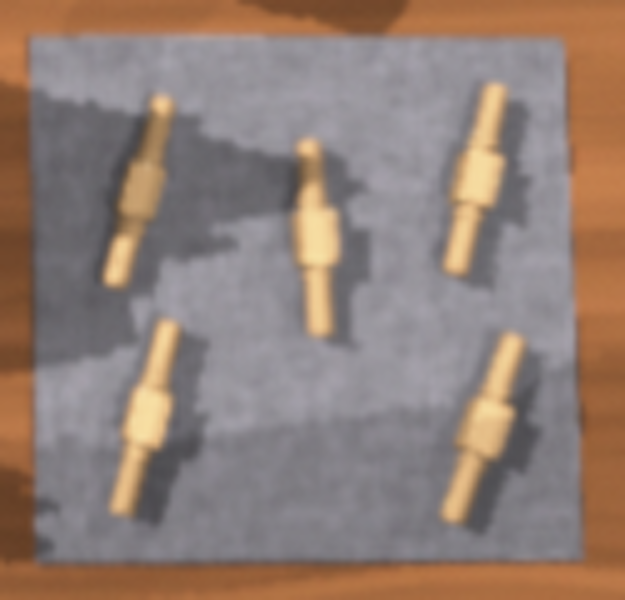

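View pics/caset.png

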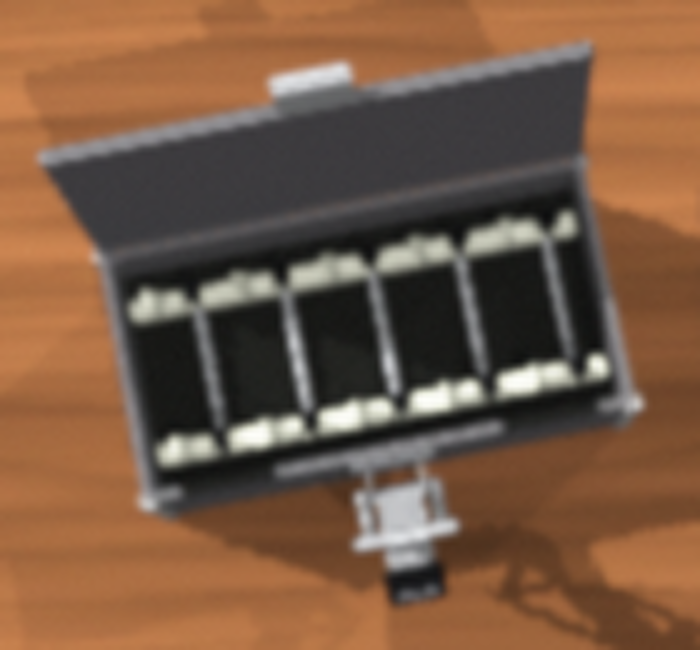

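View pics/cases.png

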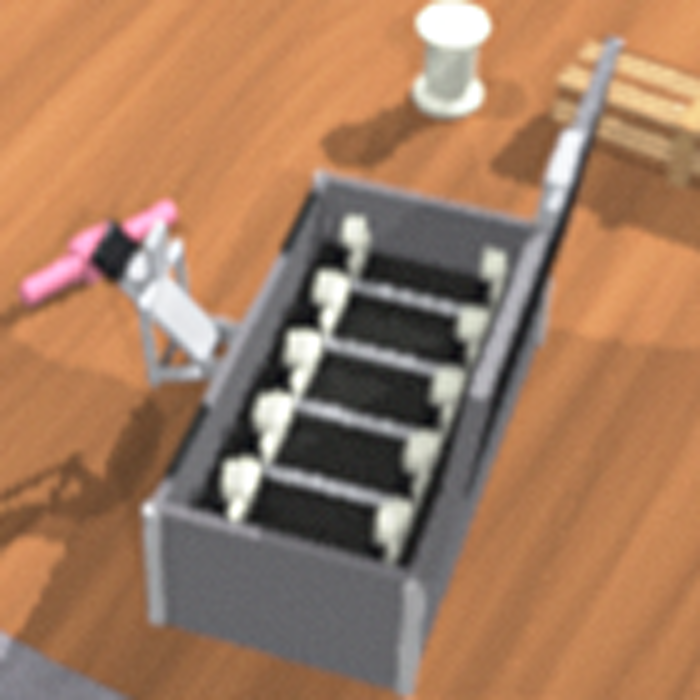

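```bash
cat > fit.py <<'E'
from h import *
from scipy.optimize import least_squares
c2=lambda X,x0,y0:((np.array(X,float)+.5)/5-.5+[x0,y0])
F=[[-.067,.13,.09],[-.067,-.13,.09],[.067,.13,.09],[.067,-.13,.09]]
T=c2([[155,500],[632,405],[103,258],[583,163]],180,115)
S=c2([[320,178],[155,508],[540,215],[413,568]],235,140)
def W(p,P):
    P=np.array(P,float);c,s=np.cos(p[2]),np.sin(p[2])
    return np.c_[P[:,0]*c-P[:,1]*s+p[0],P[:,0]*s+P[:,1]*c+p[1],P[:,2]]
f=lambda p:np.r_[(w2p("top",W(p,F))-T).ravel(),(w2p("scene",W(p,F))-S).ravel()]
if __name__=="__main__":
    for g in (f,lambda p:f(p)[:8],lambda p:f(p)[8:]):
        r=least_squares(g,[.55,.05,.2]);print(r.x.round(4),np.degrees(r.x[2]).round(2),r.fun.round(1))
    print(p2w("top",T,.09).round(4))
    # fork front rows check: predicted clip fork tops in crop pixels
    p=least_squares(f,[.55,.05,.2]).x
    q=W(p,[[sx*.04,y,.084] for sx in(-1,1) for y in np.arange(-2,3)*.048])
    print(((w2p("top",q)-[180,115])*5).round(0).tolist());print(((w2p("scene",q)-[235,140])*5).round(0).tolist())
E
python3 fit.py
```

```text
[0.5721 0.0618 0.188 ] 10.77 [-1.1  1.9  1.5  0.1 -0.6  0.5  0.2 -0.9 -0.6 -2.1 -1.2 -0.7  2.2  1.1
  1.   1.9]
[0.5732 0.0618 0.1777] 10.18 [-1.5  1.   1.3  0.2 -0.4 -0.5  0.6 -0.9]
[0.5709 0.0621 0.1998] 11.45 [-1.6 -2.3 -1.1 -0.6  1.4  0.6  1.3  1.5]
[[ 0.4868  0.1739  0.09  ]
 [ 0.5309 -0.0745  0.09  ]
 [ 0.6149  0.2005  0.09  ]
 [ 0.6598 -0.0528  0.09  ]]
[[562.0, 368.0], [472.0, 387.0], [382.0, 406.0], [293.0, 425.0], [203.0, 444.0], [529.0, 221.0], [440.0, 240.0], [351.0, 259.0], [262.0, 278.0], [173.0, 296.0]]
[[224.0, 474.0], [256.0, 406.0], [287.0, 341.0], [315.0, 281.0], [342.0, 223.0], [381.0, 516.0], [409.0, 445.0], [436.0, 378.0], [461.0, 315.0], [484.0, 256.0]]
```

Run:
```python
from h import *
t=cv2.imread("pics/top0.png");s=cv2.imread("pics/scene0.png")
k=10
f=lambda im,x0,y0,w,h:cv2.resize(im[y0:y0+h,x0:x0+w],None,fx=k,fy=k,interpolation=cv2.INTER_CUBIC)
a=f(t,245,150,62,60);b=f(s,268,178,18,60)  # placeholder b
a=cv2.resize(t[150:212,203:303],None,fx=8,fy=6,interpolation=cv2.INTER_CUBIC)[:300]
a=cv2.resize(t[160:210,203:303],None,fx=8,fy=6,interpolation=cv2.INTER_CUBIC)
b=cv2.resize(s[178:253,272:342],None,fx=6,fy=4,interpolation=cv2.INTER_CUBIC)
c=np.zeros((600,800,3),np.uint8);c[:300]=a;c[300:,:420]=b
c=cv2.convertScaleAbs(c,alpha=1.3)
b2=cv2.resize(t[185:240,245:290],(380,300),interpolation=cv2.INTER_CUBIC);c[300:,420:]=b2
cv2.imwrite("pics/clips.png",c)
```

```text
(no output)
```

View pics/clips.png

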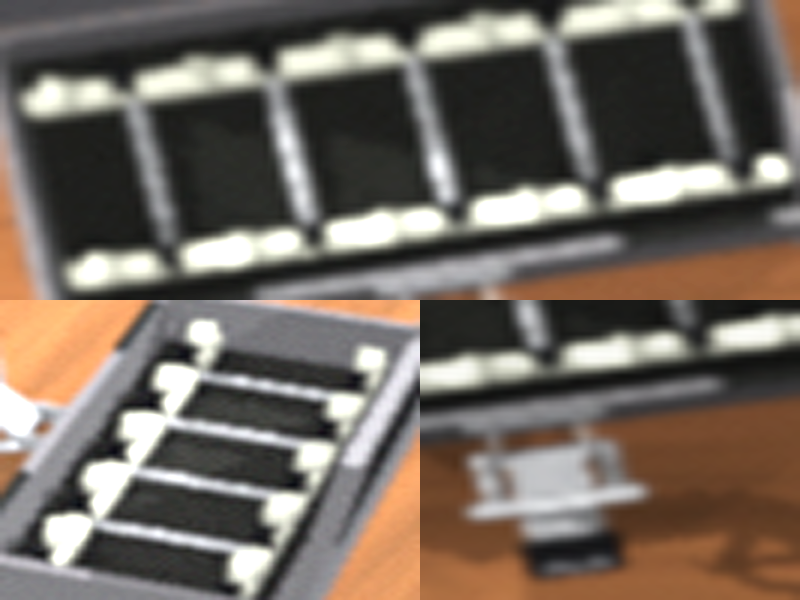

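Run:
```python
from h import *
from scipy.optimize import least_squares
p=[.5721,.0618,.188]
def tri(a,b):
    r=least_squares(lambda P:np.r_[(w2p("top",P)-a).ravel(),(w2p("scene",P)-b).ravel()],[.57,.06,.06]);P=r.x
    c,s=np.cos(p[2]),np.sin(p[2]);d=P[:2]-p[:2]
    return np.r_[c*d[0]+s*d[1],-s*d[0]+c*d[1],P[2]].round(4),r.fun.round(1)
T=lambda x,y:np.array([203+x/8,160+y/6])
S=lambda x,y:np.array([272+x/6,178+(y-300)/4])
for n,a,b in [("rod4f",T(168,238),S(203,375)),("rod4b",T(130,102),S(335,398)),("rod3f",T(312,222),S(168,422)),("rod3b",T(275,82),S(305,445)),("rod2f",T(455,203),S(140,470)),
  ("rod1f",T(598,185),S(100,524)),("bright4f",T(90,265),S(205,333)),("bright3f",T(215,247),S(172,378)),("bright2f",T(360,228),S(138,425)),("bright3f/2",T(360,228),S(172,378)),("back4 blob",T(62,92),S(370,357))]:
    print(n,tri(a,b))
q=[]
for nm,P in dict(lpiv=[-.085,0,.068],keeper_shut=[-.085,0,.09]).items():
    pass
```

```text
rod4f (array([-0.0278,  0.0875,  0.0498]), array([ 0.3,  0.4,  0.6, -0.1]))
rod4b (array([0.0357, 0.088 , 0.0477]), array([ 0.4,  0.6,  0.7, -0.1]))
rod3f (array([-0.03  ,  0.0388,  0.0492]), array([ 0.1,  0.2,  0.2, -0. ]))
rod3b (array([0.0346, 0.038 , 0.05  ]), array([ 0.3,  0.4,  0.4, -0.1]))
rod2f (array([-0.0297, -0.0093,  0.0502]), array([-0.4, -0.5, -0.6,  0.1]))
rod1f (array([-0.0314, -0.0582,  0.0488]), array([-0.4, -0.5, -0.6,  0.1]))
bright4f (array([-0.0358,  0.1142,  0.0636]), array([ 0.3,  0.4,  0.5, -0.1]))
bright3f (array([-0.037 ,  0.0717,  0.0586]), array([ 0.5,  0.7,  0.9, -0.2]))
bright2f (array([-0.0382,  0.0228,  0.0593]), array([ 0.3,  0.5,  0.6, -0.1]))
bright3f/2 (array([-0.0344,  0.0255,  0.0993]), array([-1.9, -2.5, -3.2,  0.5]))
back4 blob (array([0.0427, 0.1082, 0.0698]), array([-0.1, -0.1, -0.1,  0. ]))
```

```bash
cat >> h.py <<'E'
CASE=[.5721,.0618,.188]
def C(x,y,z,p=CASE):
    c,s=np.cos(p[2]),np.sin(p[2]);return np.array([c*x-s*y+p[0],s*x+c*y+p[1],z])
def plan(target,yaw,start=None):
    "print equal calls (spin in the first) to reach target TCP/yaw from the measured pose"
    s=bot.state();p=np.array(s["ee_pos"] if start is None else start[:3]);y=s["orientation"][2] if start is None else start[3]
    d=np.array(target)-p;dy=(yaw-y+np.pi/2)%np.pi-np.pi/2
    a=shift(d,y);n=int(np.ceil(max(abs(a).max(),abs(shift(d,y+dy)).max())/.99)) or 1
    print("from",p.round(4),round(y,3),"n",n,"call1",shift(d/n,y),"spin",round(dy/(np.pi/4),3),"then",shift(d/n,y+dy),"F",np.round(s["ft_force"],1),"t",round(s["clock"],1),"gap",round(s["finger_gap"]*85,1))
def spindles(im=None):
    t=bot.capture("top") if im is None else im
    m=cv2.inRange(cv2.cvtColor(t,cv2.COLOR_BGR2HSV),(8,80,90),(28,255,255))
    roi=np.zeros_like(m);roi[150:262,316:436]=255;m&=roi
    n,l,st,c=cv2.connectedComponentsWithStats(m)
    for i in range(1,n):
        if 120<st[i,4]<400:
            w=p2w("top",np.argwhere(l==i)[:,::-1],.013)[:,:2];mu=w.mean(0);V=np.linalg.eigh(np.cov((w-mu).T))[1][:,1];V=V*np.sign(V[0])
            print("sp",(mu).round(4),"yaw",np.arctan2(V[1],V[0]).round(3),st[i,4])
E
python3 - <<'E'
from h import *
plan([.436,-.374,.12],-.389)
E
```

```text
from [ 0.1517 -0.6315  0.2304] 0.236 n 4 call1 [ 0.841 -0.46   0.276] spin -0.796 then [ 0.413 -0.865  0.276] F [1.2 0.4 0.4] t 0.1 gap 85.1
```

>>> carry_out([
  [0.841,-0.46,0.276],
  [0.841,-0.46,0.276],
  [0.841,-0.46,0.276],
  [0.841,-0.46,0.276],
  [0.841,-0.46,0.276],
  [0.841,-0.46,0.276],
  [0.841,-0.46,0.276],
  [0.841,-0.46,0.276],
  [0.841,-0.46,0.276],
  [0.841,-0.46,0.276],
], spin=[-0.796,-0.796,-0.796,-0.796,-0.796,-0.796,-0.796,-0.796,-0.796,-0.796], gripper=[100,100,100,100,100,100,100,100,100,100], grip_force=60)

```text
clock: 0.93
ee_pos: [0.2227, -0.5678, 0.2037]
orientation: [3.142, 0.0, 0.859]
ft_force: [0.0, -0.1, 0.1]
finger_gap: 0.603
grip_force: 0.0
```

>>> carry_out([
  [0.413,-0.865,0.276],
  [0.413,-0.865,0.276],
  [0.413,-0.865,0.276],
  [0.413,-0.865,0.276],
  [0.413,-0.865,0.276],
  [0.413,-0.865,0.276],
  [0.413,-0.865,0.276],
  [0.413,-0.865,0.276],
  [0.413,-0.865,0.276],
  [0.413,-0.865,0.276],
], spin=[0,0,0,0,0,0,0,0,0,0], gripper=[100,100,100,100,100,100,100,100,100,100])

```text
clock: 1.77
ee_pos: [0.1845, -0.4805, 0.1762]
orientation: [3.141, 0.0, 0.861]
ft_force: [0.8, -0.2, 0.8]
finger_gap: 0.611
grip_force: 0.0
```

>>> carry_out([
  [0.413,-0.865,0.276],
  [0.413,-0.865,0.276],
  [0.413,-0.865,0.276],
  [0.413,-0.865,0.276],
  [0.826,-1,0.552],
  [0.826,-1,0.552],
  [0.826,-1,0.552],
  [0.826,-1,0.552],
  [0.826,-1,0.552],
  [0.826,-1,0.552],
], spin=[0,0,0,0,0,0,0,0,0,0], gripper=[100,100,100,100,100,100,100,100,100,100])

```text
clock: 2.6
ee_pos: [0.1626, -0.3542, 0.1219]
orientation: [3.139, 0.001, 0.86]
ft_force: [-0.3, -0.6, 0.5]
finger_gap: 0.609
grip_force: 0.0
```

Run:
```python
from h import *
plan([.436,-.374,.12],-.389)
plan([.436,-.374,.006],-.389)
```

```text
from [ 0.1626 -0.3542  0.1219] 0.86 n 3 call1 [0.545 0.734 0.006] spin -1.59 then [ 0.868 -0.285  0.006] F [-0.3 -0.6  0.5] t 2.6 gap 51.8
from [ 0.1626 -0.3542  0.1219] 0.86 n 3 call1 [0.545 0.734 0.386] spin -1.59 then [ 0.868 -0.285  0.386] F [-0.3 -0.6  0.5] t 2.6 gap 51.8
```

```bash
sed -i 's|round(dy/(np.pi/4),3)|round(-dy/(np.pi/4),3)|' h.py
python3 - <<'E'
from h import *
s=bot.state();print(shift([.1,0.0,.02],.86)); plan([.436,-.374,.12],-.389,[.2626,-.3542,.142,.075])
E
```

```text
[ 0.652  0.758 -0.2  ]
from [ 0.2626 -0.3542  0.142 ] 0.075 n 2 call1 [0.857 0.164 0.11 ] spin 0.591 then [ 0.84  -0.237  0.11 ] F [-0.3 -0.6  0.5] t 2.6 gap 51.8
```

>>> carry_out([
  [0.652,0.758,-0.2],
  [0.652,0.758,-0.2],
  [0.652,0.758,-0.2],
  [0.652,0.758,-0.2],
  [0.652,0.758,-0.2],
  [0.652,0.758,-0.2],
  [0.652,0.758,-0.2],
  [0.652,0.758,-0.2],
  [0.652,0.758,-0.2],
  [0.652,0.758,-0.2],
], spin=[1,1,1,1,1,1,1,1,1,1], gripper=[100,100,100,100,100,100,100,100,100,100])

```text
clock: 3.43
ee_pos: [0.2622, -0.3528, 0.1412]
orientation: [3.141, -0.0, 0.077]
ft_force: [-0.8, 0.4, 0.3]
finger_gap: 0.606
grip_force: 0.0
```

>>> carry_out([
  [0.857,0.164,0.11],
  [0.857,0.164,0.11],
  [0.857,0.164,0.11],
  [0.857,0.164,0.11],
  [0.857,0.164,0.11],
  [0.857,0.164,0.11],
  [0.857,0.164,0.11],
  [0.857,0.164,0.11],
  [0.857,0.164,0.11],
  [0.857,0.164,0.11],
], spin=[0.591,0.591,0.591,0.591,0.591,0.591,0.591,0.591,0.591,0.591], gripper=[100,100,100,100,100,100,100,100,100,100])

```text
clock: 4.27
ee_pos: [0.3485, -0.3621, 0.1301]
orientation: [3.141, -0.0, -0.388]
ft_force: [0.5, 0.2, 0.7]
finger_gap: 0.613
grip_force: 0.0
```

>>> carry_out([
  [0.84,-0.237,0.11],
  [0.84,-0.237,0.11],
  [0.84,-0.237,0.11],
  [0.84,-0.237,0.11],
  [0.84,-0.237,0.11],
  [0.84,-0.237,0.11],
  [0.84,-0.237,0.11],
  [0.84,-0.237,0.11],
  [0.84,-0.237,0.11],
  [0.84,-0.237,0.11],
], spin=[0,0,0,0,0,0,0,0,0,0], gripper=[100,100,100,100,100,100,100,100,100,100])

```text
clock: 5.1
ee_pos: [0.4351, -0.3721, 0.1192]
orientation: [3.141, -0.0, -0.389]
ft_force: [0.3, 0.4, 0.5]
finger_gap: 0.604
grip_force: 0.0
```

Run:
```python
from h import *
plan([.436,-.374,.12],-.389)
t=bot.capture("top");s=bot.capture("scene");spindles(t)
P=[*bot.state()["ee_pos"]]
print(w2p("top",P),w2p("scene",P))
c=np.hstack([cv2.resize(t[150:270,340:460],(400,400),interpolation=2),cv2.resize(s[270:410,100:240],(400,400),interpolation=2)])
cv2.imwrite("pics/above.png",c)
```

```text
from [ 0.4351 -0.3721  0.1192] -0.389 n 1 call1 [ 0.016  0.015 -0.008] spin -0.0 then [ 0.016  0.015 -0.008] F [0.3 0.4 0.5] t 5.1 gap 51.4
sp [ 0.5769 -0.3774] yaw -0.28 233
sp [ 0.5727 -0.1848] yaw -0.31 221
sp [ 0.545  -0.2837] yaw 0.01 231
sp [ 0.4469 -0.184 ] yaw -0.287 229
sp [ 0.4207 -0.3669] yaw -0.356 150
[[425.14166913 229.15396794]] [[148.91185577 308.04066272]]
```

View pics/above.png

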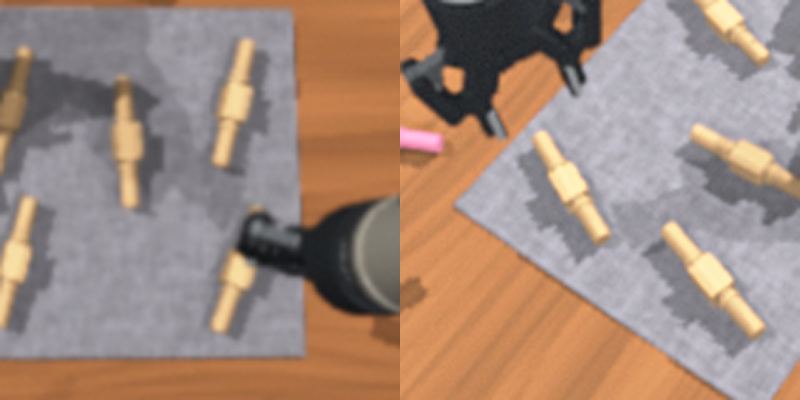

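>>> carry_out([
  [0.01,0.015,0.7],
  [0.01,0.015,0.7],
  [0.01,0.015,0.7],
  [0.01,0.015,0.7],
  [0.01,0.015,0.8],
  [0.01,0.015,0.9],
  [0.01,0.015,0.95],
  [0.01,0.015,1.0],
  [0.01,0.015,1.0],
  [0.01,0.015,1.0],
], spin=[0,0,0,0,0,0,0,0,0,0], gripper=[100,100,100,100,100,100,100,100,100,100])

```text
clock: 6.03
ee_pos: [0.4359, -0.3736, 0.0189]
orientation: [3.142, 0.0, -0.388]
ft_force: [0.4, 0.7, -0.2]
finger_gap: 0.609
grip_force: 0.0
```

>>> carry_out([
  [0,0,0.07],
  [0,0,0.12],
  [0,0,0.12],
  [0,0,0.12],
  [0,0,0.12],
  [0,0,0.12],
  [0,0,0.12],
  [0,0,0.12],
  [0,0,0.12],
  [0,0,0.12],
], spin=[0,0,0,0,0,0,0,0,0,0], gripper=[100,100,140,255,255,255,255,255,255,255], grip_force=60)

```text
clock: 6.87
ee_pos: [0.436, -0.3737, 0.007]
orientation: [3.141, -0.0, -0.389]
ft_force: [-0.4, 0.1, 0.9]
finger_gap: 0.214
grip_force: 60.8
```

Run:
```python
from h import *
s=bot.state();print(s["grip_force"])
plan([.436,-.374,.2],.188)
print(C(0,0,.2)); p=C(0,0,.2);plan(p,.188)
```

```text
60.82186460494995
from [ 0.436  -0.3737  0.007 ] -0.389 n 2 call1 [ 0.001  0.001 -0.965] spin -0.734 then [-0.     0.001 -0.965] F [-0.4  0.1  0.9] t 6.9 gap 18.2
[0.5721 0.0618 0.2   ]
from [ 0.436  -0.3737  0.007 ] -0.389 n 5 call1 [-0.078 -0.909 -0.386] spin -0.734 then [ 0.43  -0.805 -0.386] F [-0.4  0.1  0.9] t 6.9 gap 18.2
```

>>> carry_out([
  [0,0,-0.386],
  [0,0,-0.6],
  [-0.078,-0.909,-0.8],
  [-0.078,-0.909,-0.8],
  [-0.078,-0.909,-0.8],
  [-0.078,-0.909,-0.8],
  [-0.078,-0.909,-0.8],
  [-0.078,-0.909,-0.8],
  [-0.078,-0.909,-0.8],
  [-0.078,-0.909,-0.8],
], spin=[0,0,-0.3,-0.734,-0.734,-0.734,-0.734,-0.734,-0.734,-0.734], gripper=[255,255,255,255,255,255,255,255,255,255])

```text
clock: 7.7
ee_pos: [0.4629, -0.2869, 0.0868]
orientation: [3.142, 0.0, 0.186]
ft_force: [0.4, -0.2, -0.7]
finger_gap: 0.22
grip_force: 60.8
```

>>> carry_out([
  [0.43,-0.805,-0.8],
  [0.43,-0.805,-0.8],
  [0.43,-0.805,-0.8],
  [0.43,-0.805,-0.8],
  [0.43,-0.805,-0.8],
  [0.43,-0.805,-0.8],
  [0.43,-0.805,-0.8],
  [0.43,-0.805,-0.8],
  [0.43,-0.805,-0.8],
  [0.43,-0.805,-0.8],
], spin=[0,0,0,0,0,0,0,0,0,0], gripper=[255,255,255,255,255,255,255,255,255,255])

```text
clock: 8.53
ee_pos: [0.4897, -0.2001, 0.1661]
orientation: [-3.141, 0.001, 0.186]
ft_force: [0.2, 0.4, 0.2]
finger_gap: 0.216
grip_force: 60.8
```

>>> carry_out([
  [0.43,-0.805,-0.3],
  [0.43,-0.805,-0.3],
  [0.43,-0.805,-0.3],
  [0.43,-0.805,-0.3],
  [0.43,-0.805,-0.3],
  [0.43,-0.805,-0.3],
  [0.43,-0.805,-0.3],
  [0.43,-0.805,-0.3],
  [0.43,-0.805,-0.3],
  [0.43,-0.805,-0.3],
], spin=[0,0,0,0,0,0,0,0,0,0], gripper=[255,255,255,255,255,255,255,255,255,255])

```text
clock: 9.37
ee_pos: [0.5172, -0.113, 0.1966]
orientation: [3.142, 0.001, 0.187]
ft_force: [0.5, -0.3, -1.8]
finger_gap: 0.213
grip_force: 60.8
```

>>> carry_out([
  [0.43,-0.805,0],
  [0.43,-0.805,0],
  [0.43,-0.805,0],
  [0.43,-0.805,0],
  [0.43,-0.805,0],
  [0.43,-0.805,0],
  [0.43,-0.805,0],
  [0.43,-0.805,0],
  [0.43,-0.805,0],
  [0.43,-0.805,0],
], spin=[0,0,0,0,0,0,0,0,0,0], gripper=[255,255,255,255,255,255,255,255,255,255])

```text
clock: 10.2
ee_pos: [0.5446, -0.026, 0.1969]
orientation: [3.141, 0.0, 0.187]
ft_force: [-0.1, -0.1, -0.4]
finger_gap: 0.216
grip_force: 60.8
```

>>> carry_out([
  [0.43,-0.805,0],
  [0.43,-0.805,0],
  [0.43,-0.805,0],
  [0.43,-0.805,0],
  [0.43,-0.805,0],
  [0.43,-0.805,0],
  [0.43,-0.805,0],
  [0.43,-0.805,0],
  [0.43,-0.805,0],
  [0.43,-0.805,0],
], spin=[0,0,0,0,0,0,0,0,0,0], gripper=[255,255,255,255,255,255,255,255,255,255])

```text
clock: 11.03
ee_pos: [0.5719, 0.0611, 0.1969]
orientation: [3.141, 0.0, 0.187]
ft_force: [0.8, -0.7, -0.1]
finger_gap: 0.218
grip_force: 60.8
```

Run:
```python
from h import *
plan(C(0,0,.12),.188)
t=bot.capture("top");s=bot.capture("scene");spindles(t)
c=np.hstack([cv2.resize(t[130:230,200:300],(400,400),interpolation=2),cv2.resize(s[150:280,235:365],(400,400),interpolation=2)])
cv2.imwrite("pics/over.png",c)
```

```text
from [0.5719 0.0611 0.1969] 0.187 n 1 call1 [ 0.003 -0.006  0.769] spin -0.002 then [ 0.003 -0.006  0.769] F [ 0.8 -0.7 -0.1] t 11.0 gap 18.5
sp [ 0.5768 -0.3773] yaw -0.281 234
sp [ 0.5723 -0.1846] yaw -0.309 227
sp [ 0.5451 -0.2835] yaw 0.015 230
sp [ 0.4468 -0.184 ] yaw -0.287 229
```

>>> carry_out([
  [0.003,-0.006,0.6],
  [0.003,-0.006,0.8],
  [0.003,-0.006,0.9],
  [0.003,-0.006,0.95],
  [0.003,-0.006,0.97],
  [0.003,-0.006,0.97],
  [0.003,-0.006,0.97],
  [0.003,-0.006,0.97],
  [0.003,-0.006,0.97],
  [0.003,-0.006,0.97],
], spin=[0,0,0,0,0,0,0,0,0,0], gripper=[255,255,255,255,255,255,255,255,255,255])

```text
clock: 11.97
ee_pos: [0.5727, 0.0626, 0.1008]
orientation: [3.141, -0.002, 0.188]
ft_force: [-0.4, 0.2, -0.3]
finger_gap: 0.221
grip_force: 60.8
```

Run:
```python
from h import *
plan(C(0,0,.058),.188)
t=bot.capture("top");s=bot.capture("scene")
c=np.hstack([cv2.resize(t[150:220,205:275],(400,560),interpolation=2),cv2.resize(s[180:264,270:330],(400,560),interpolation=2)])
cv2.imwrite("pics/over2.png",c)
```

```text
from [0.5727 0.0626 0.1008] 0.188 n 1 call1 [-0.008  0.007  0.428] spin -0.0 then [-0.008  0.007  0.428] F [-0.4  0.2 -0.3] t 12.0 gap 18.8
```

View pics/over2.png

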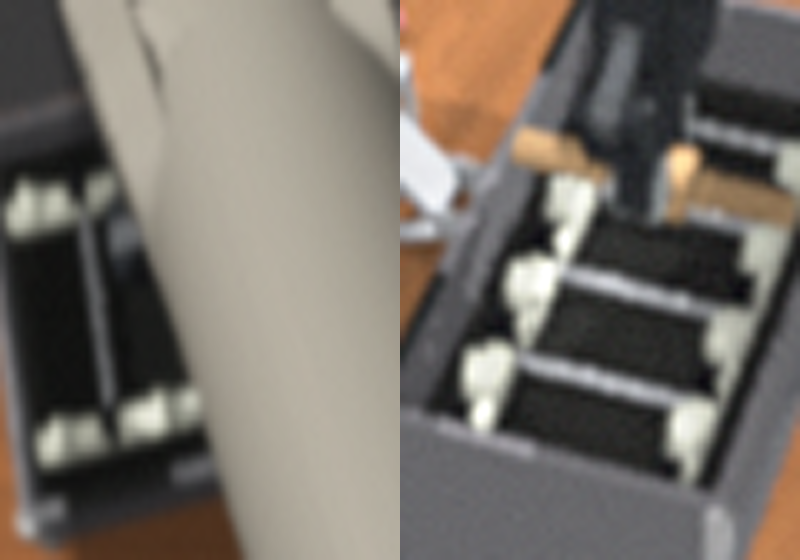

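Run:
```python
from h import *
for nm,y in(("A",-.096),("B",-.105)):
  for dy in(.012,0,-.012):
    for z in(.045,.06,.084):
      P=np.array([C(x,y+dy,z) for x in(-.045,-.035)])
      a=(w2p("scene",P)-[270,180])*[400/60,560/84]+[400,0];print(nm,dy,z,a.round(0).tolist())
  P=C(-.04,y+.192,.084);print("top clip4",(w2p("top",P)-[205,150])*[400/70,8])
print("rim", ((w2p("scene",[C(-.067,-.13,.09),C(.067,-.13,.09),C(-.067,.13,.09)])-[270,180])*[400/60,560/84]+[400,0]).round(0))
```

```text
A 0.012 0.045 [[464.0, 407.0], [489.0, 414.0]]
A 0.012 0.06 [[464.0, 381.0], [489.0, 388.0]]
A 0.012 0.084 [[463.0, 339.0], [489.0, 345.0]]
A 0 0.045 [[454.0, 430.0], [479.0, 437.0]]
A 0 0.06 [[453.0, 404.0], [478.0, 411.0]]
A 0 0.084 [[452.0, 362.0], [478.0, 369.0]]
A -0.012 0.045 [[443.0, 453.0], [468.0, 460.0]]
A -0.012 0.06 [[442.0, 428.0], [468.0, 435.0]]
A -0.012 0.084 [[441.0, 385.0], [467.0, 392.0]]
top clip4 [[ 88.69333477 430.88757074]]
B 0.012 0.045 [[456.0, 424.0], [481.0, 431.0]]
B 0.012 0.06 [[456.0, 398.0], [481.0, 405.0]]
B 0.012 0.084 [[455.0, 356.0], [481.0, 363.0]]
B 0 0.045 [[445.0, 447.0], [471.0, 454.0]]
B 0 0.06 [[445.0, 422.0], [470.0, 429.0]]
B 0 0.084 [[444.0, 380.0], [470.0, 386.0]]
B -0.012 0.045 [[434.0, 471.0], [460.0, 478.0]]
B -0.012 0.06 [[434.0, 445.0], [459.0, 452.0]]
B -0.012 0.084 [[433.0, 403.0], [459.0, 410.0]]
top clip4 [[107.94659336 425.16180444]]
rim [[362. 403.]
 [721. 500.]
 [586. -46.]]
```

>>> carry_out([
  [-0.008,0.007,0.1],
  [-0.008,0.007,0.14],
  [-0.008,0.007,0.16],
  [-0.008,0.007,0.17],
  [-0.008,0.007,0.18],
  [-0.008,0.007,0.18],
  [-0.008,0.007,0.18],
  [-0.008,0.007,0.18],
  [-0.008,0.007,0.18],
  [-0.008,0.007,0.18],
], spin=[0,0,0,0,0,0,0,0,0,0], gripper=[255,255,255,255,255,255,255,255,255,255])

```text
clock: 12.9
ee_pos: [0.5716, 0.0617, 0.0821]
orientation: [3.141, -0.0, 0.188]
ft_force: [0.3, 0.3, -0.4]
finger_gap: 0.216
grip_force: 60.8
```

>>> carry_out([
  [0,0,0.02],
  [0,0,0.03],
  [0,0,0.04],
  [0,0,0.05],
  [0,0,0.05],
  [0,0,0.05],
  [0,0,0.05],
  [0,0,0.05],
  [0,0,0.05],
  [0,0,0.05],
], spin=[0,0,0,0,0,0,0,0,0,0], gripper=[255,255,255,255,255,255,255,255,255,255])

```text
clock: 13.73
ee_pos: [0.5715, 0.0618, 0.077]
orientation: [3.141, -0.0, 0.188]
ft_force: [-0.4, 0.9, 0.1]
finger_gap: 0.215
grip_force: 60.8
```

>>> carry_out([
  [0,0,0.02],
  [0,0,0.04],
  [0,0,0.05],
  [0,0,0.06],
  [0,0,0.06],
  [0,0,0.06],
  [0,0,0.06],
  [0,0,0.06],
  [0,0,0.06],
  [0,0,0.06],
], spin=[0,0,0,0,0,0,0,0,0,0], gripper=[255,255,255,255,255,255,255,255,255,255])

```text
clock: 14.57
ee_pos: [0.5716, 0.0639, 0.071]
orientation: [-3.139, -0.001, 0.189]
ft_force: [-0.2, 4.4, 2.7]
finger_gap: 0.219
grip_force: 61.2
```

>>> carry_out([
  [0,0,0.02],
  [0,0,0.04],
  [0,0,0.06],
  [0,0,0.08],
  [0,0,0.08],
  [0,0,0.08],
  [0,0,0.08],
  [0,0,0.08],
  [0,0,0.08],
  [0,0,0.08],
], spin=[0,0,0,0,0,0,0,0,0,0], gripper=[255,255,255,255,255,255,255,255,255,255])

```text
clock: 15.4
ee_pos: [0.5711, 0.062, 0.062]
orientation: [-3.141, 0.001, 0.188]
ft_force: [0.9, 3.9, -4.9]
finger_gap: 0.221
grip_force: 60.2
```

>>> carry_out([
  [0,0,0.02],
  [0,0,0.03],
  [0,0,0.04],
  [0,0,0.04],
  [0,0,0.04],
  [0,0,0.04],
  [0,0,0.04],
  [0,0,0.04],
  [0,0,0.04],
  [0,0,0.04],
], spin=[0,0,0,0,0,0,0,0,0,0], gripper=[255,255,255,255,255,255,255,255,255,255])

```text
clock: 16.23
ee_pos: [0.5711, 0.0616, 0.0608]
orientation: [3.14, 0.001, 0.188]
ft_force: [-5.0, 2.5, 13.7]
finger_gap: 0.219
grip_force: 62.7
```

>>> carry_out([
  [0,0,-0.03],
  [0,0,-0.03],
  [0,0,-0.03],
  [0,0,-0.03],
  [0,0,-0.3],
  [0,0,-0.7],
  [0,0,-1],
  [0,0,-1],
  [0,0,-1],
  [0,0,-1],
], spin=[0,0,0,0,0,0,0,0,0,0], gripper=[165,165,165,165,165,165,165,165,165,165])

```text
clock: 17.07
ee_pos: [0.5709, 0.061, 0.1581]
orientation: [3.141, 0.001, 0.187]
ft_force: [0.0, -0.2, -0.8]
finger_gap: 0.348
grip_force: 0.0
```

Run:
```python
from h import *
spindles(); plan([.4468,-.184,.11],-.287)
```

```text
sp [ 0.5768 -0.3773] yaw -0.281 234
sp [ 0.5723 -0.1846] yaw -0.309 227
sp [ 0.5451 -0.2834] yaw 0.012 230
sp [ 0.4463 -0.1838] yaw -0.288 229
from [0.5704 0.061  0.1574] 0.188 n 3 call1 [-0.557  0.725  0.158] spin 0.604 then [-0.164  0.9    0.158] F [-0.2 -0.  -0.1] t 17.1 gap 30.6
```

>>> carry_out([
  [-0.557,0.725,0],
  [-0.557,0.725,0],
  [-0.557,0.725,0],
  [-0.557,0.725,0],
  [-0.557,0.725,0],
  [-0.557,0.725,0],
  [-0.557,0.725,0],
  [-0.557,0.725,0],
  [-0.557,0.725,0],
  [-0.557,0.725,0],
], spin=[0.604,0.604,0.604,0.604,0.604,0.604,0.604,0.604,0.604,0.604], gripper=[110,110,110,110,110,110,110,110,110,110])

```text
clock: 17.95
ee_pos: [0.5304, -0.0195, 0.1587]
orientation: [-3.142, 0.0, -0.285]
ft_force: [-0.2, 0.2, 0.2]
finger_gap: 0.564
grip_force: 0.0
```

>>> carry_out([
  [-0.164,0.9,0],
  [-0.164,0.9,0],
  [-0.164,0.9,0],
  [-0.164,0.9,0.0],
  [-0.164,0.9,0.2],
  [-0.164,0.9,0.2],
  [-0.164,0.9,0.2],
  [-0.164,0.9,0.2],
  [-0.164,0.9,0.2],
  [-0.164,0.9,0.2],
], spin=[0,0,0,0,0,0,0,0,0,0], gripper=[110,110,110,110,110,110,110,110,110,110])

```text
clock: 18.78
ee_pos: [0.4899, -0.1012, 0.1396]
orientation: [-3.141, -0.001, -0.286]
ft_force: [0.2, 0.3, -0.1]
finger_gap: 0.567
grip_force: 0.0
```

>>> carry_out([
  [-0.164,0.9,0.3],
  [-0.164,0.9,0.3],
  [-0.164,0.9,0.3],
  [-0.164,0.9,0.3],
  [-0.164,0.9,0.3],
  [-0.164,0.9,0.3],
  [-0.164,0.9,0.3],
  [-0.164,0.9,0.3],
  [-0.164,0.9,0.3],
  [-0.164,0.9,0.3],
], spin=[0,0,0,0,0,0,0,0,0,0], gripper=[110,110,110,110,110,110,110,110,110,110])

```text
clock: 19.62
ee_pos: [0.4485, -0.1827, 0.1091]
orientation: [-3.142, -0.0, -0.285]
ft_force: [-0.2, 0.3, 0.0]
finger_gap: 0.565
grip_force: 0.0
```

Run:
```python
from h import *
spindles(); plan([.4463,-.1838,.008],-.288)
```

```text
sp [ 0.5804 -0.3782] yaw -0.284 216
sp [ 0.5726 -0.1847] yaw -0.308 224
from [ 0.4483 -0.1829  0.109 ] -0.285 n 2 call1 [-0.008  0.007  0.505] spin 0.003 then [-0.008  0.007  0.505] F [ 0.5 -0.8  0.2] t 19.7 gap 48.0
```

>>> carry_out([
  [-0.015,0.015,0.4],
  [-0.015,0.015,0.7],
  [-0.015,0.015,0.8],
  [-0.015,0.015,0.9],
  [-0.015,0.015,0.95],
  [-0.015,0.015,1.0],
  [-0.015,0.015,1.0],
  [-0.015,0.015,1.0],
  [-0.015,0.015,1.0],
  [-0.015,0.015,1.0],
], spin=[0,0,0,0,0,0,0,0,0,0], gripper=[110,110,110,110,110,110,110,110,110,110])

```text
clock: 20.5
ee_pos: [0.4468, -0.1846, 0.0097]
orientation: [3.141, -0.002, -0.287]
ft_force: [-0.2, 0.8, -0.1]
finger_gap: 0.567
grip_force: 0.0
```

>>> carry_out([
  [0,0,0.02],
  [0,0,0.02],
  [0,0,0.02],
  [0,0,0.02],
  [0,0,0.02],
  [0,0,0.02],
  [0,0,0.02],
  [0,0,0.02],
  [0,0,-0.4],
  [0,0,-0.8],
], spin=[0,0,0,0,0,0,0,0,0,0], gripper=[140,255,255,255,255,255,255,255,255,255])

```text
clock: 21.33
ee_pos: [0.4434, -0.1832, 0.0872]
orientation: [-3.14, 0.008, -0.286]
ft_force: [0.9, -0.7, -1.3]
finger_gap: 0.216
grip_force: 59.0
```

Run:
```python
from h import *
print(bot.state()["grip_force"]);plan(C(0,-.0475,.15),.188)
```

```text
58.963807225227356
from [ 0.4434 -0.1832  0.0872] -0.286 n 3 call1 [ 0.253 -0.764 -0.209] spin -0.604 then [ 0.574 -0.564 -0.209] F [ 0.9 -0.7 -1.3] t 21.3 gap 18.4
```

>>> carry_out([
  [0.1,-0.3,-0.6],
  [0.253,-0.764,-0.6],
  [0.253,-0.764,-0.6],
  [0.253,-0.764,-0.6],
  [0.253,-0.764,-0.6],
  [0.253,-0.764,-0.6],
  [0.253,-0.764,-0.6],
  [0.253,-0.764,-0.6],
  [0.253,-0.764,-0.6],
  [0.253,-0.764,-0.6],
], spin=[-0.604,-0.604,-0.604,-0.604,-0.604,-0.604,-0.604,-0.604,-0.604,-0.604], gripper=[255,255,255,255,255,255,255,255,255,255])

```text
clock: 22.17
ee_pos: [0.4915, -0.1187, 0.1485]
orientation: [-3.142, 0.001, 0.186]
ft_force: [0.7, -0.1, -0.0]
finger_gap: 0.22
grip_force: 59.0
```

>>> carry_out([
  [0.574,-0.564,0],
  [0.574,-0.564,0],
  [0.574,-0.564,0],
  [0.574,-0.564,0],
  [0.574,-0.564,0],
  [0.574,-0.564,0],
  [0.574,-0.564,0],
  [0.574,-0.564,0],
  [0.574,-0.564,0],
  [0.574,-0.564,0],
], spin=[0,0,0,0,0,0,0,0,0,0], gripper=[255,255,255,255,255,255,255,255,255,255])

```text
clock: 23.0
ee_pos: [0.5377, -0.0526, 0.1489]
orientation: [3.141, -0.0, 0.187]
ft_force: [-0.1, 0.1, -0.2]
finger_gap: 0.218
grip_force: 58.9
```

>>> carry_out([
  [0.55,-0.564,0],
  [0.55,-0.564,0],
  [0.55,-0.564,0],
  [0.55,-0.564,0],
  [0.55,-0.564,0],
  [0.55,-0.564,0],
  [0.55,-0.564,0],
  [0.55,-0.564,0],
  [0.55,-0.564,0],
  [0.55,-0.564,0],
], spin=[0,0,0,0,0,0,0,0,0,0], gripper=[255,255,255,255,255,255,255,255,255,255])

```text
clock: 23.83
ee_pos: [0.5812, 0.0131, 0.149]
orientation: [3.141, -0.0, 0.187]
ft_force: [-0.5, -0.2, -1.1]
finger_gap: 0.219
grip_force: 59.0
```

Run:
```python
from h import *
plan(C(0,-.0475,.083),.188)
```

```text
from [0.5812 0.0131 0.149 ] 0.187 n 1 call1 [ 0.001 -0.021  0.66 ] spin -0.001 then [ 0.001 -0.021  0.66 ] F [-0.5 -0.2 -1.1] t 23.8 gap 18.6
```

>>> carry_out([
  [0,-0.02,0.3],
  [0,-0.02,0.5],
  [0,-0.02,0.6],
  [0,-0.02,0.66],
  [0,-0.02,0.68],
  [0,-0.02,0.7],
  [0,-0.02,0.72],
  [0,-0.02,0.74],
  [0,-0.02,0.76],
  [0,-0.02,0.78],
], spin=[0,0,0,0,0,0,0,0,0,0], gripper=[255,255,255,255,255,255,255,255,255,255])

```text
clock: 24.67
ee_pos: [0.5815, 0.0169, 0.0716]
orientation: [-3.14, -0.002, 0.188]
ft_force: [-1.5, 3.3, 2.3]
finger_gap: 0.217
grip_force: 59.3
```

>>> carry_out([
  [0,0,0.02],
  [0,0,0.04],
  [0,0,0.06],
  [0,0,0.08],
  [0,0,0.1],
  [0,0,0.12],
  [0,0,0.13],
  [0,0,0.13],
  [0,0,0.13],
  [0,0,0.13],
], spin=[0,0,0,0,0,0,0,0,0,0], gripper=[255,255,255,255,255,255,255,255,255,255])

```text
clock: 25.5
ee_pos: [0.5816, 0.0152, 0.0609]
orientation: [3.139, -0.001, 0.188]
ft_force: [-5.6, 0.5, 21.2]
finger_gap: 0.22
grip_force: 62.0
```

>>> carry_out([
  [0,0,-0.03],
  [0,0,-0.03],
  [0,0,-0.03],
  [0,0,-0.03],
  [0,0,-0.3],
  [0,0,-0.7],
  [0,0,-1],
  [0,0,-1],
  [0,0,-1],
  [0,0,-1],
], spin=[0,0,0,0,0,0,0,0,0,0], gripper=[165,165,165,165,165,165,165,165,165,165])

```text
clock: 26.33
ee_pos: [0.5802, 0.0152, 0.1569]
orientation: [3.141, 0.002, 0.188]
ft_force: [0.1, -0.3, -1.8]
finger_gap: 0.352
grip_force: 0.0
```

Run:
```python
from h import *
spindles(); plan([.5728,-.1848,.108],-.308)
```

```text
sp [ 0.5769 -0.3774] yaw -0.282 235
sp [ 0.5731 -0.1849] yaw -0.307 224
sp [ 0.546  -0.2834] yaw 0.009 228
from [0.5798 0.0152 0.1563] 0.188 n 2 call1 [-0.221  0.976  0.241] spin 0.631 then [0.27  0.963 0.241] F [-0.3  0.5 -0.3] t 26.4 gap 29.9
```

>>> carry_out([
  [-0.221,0.976,0],
  [-0.221,0.976,0],
  [-0.221,0.976,0],
  [-0.221,0.976,0],
  [-0.221,0.976,0],
  [-0.221,0.976,0],
  [-0.221,0.976,0],
  [-0.221,0.976,0],
  [-0.221,0.976,0],
  [-0.221,0.976,0],
], spin=[0.631,0.631,0.631,0.631,0.631,0.631,0.631,0.631,0.631,0.631], gripper=[110,110,110,110,110,110,110,110,110,110])

```text
clock: 27.22
ee_pos: [0.5775, -0.0837, 0.1578]
orientation: [-3.142, 0.0, -0.306]
ft_force: [0.4, 0.5, -0.3]
finger_gap: 0.57
grip_force: 0.0
```

>>> carry_out([
  [0.27,0.963,0],
  [0.27,0.963,0.1],
  [0.27,0.963,0.3],
  [0.27,0.963,0.48],
  [0.27,0.963,0.48],
  [0.27,0.963,0.48],
  [0.27,0.963,0.48],
  [0.27,0.963,0.48],
  [0.27,0.963,0.48],
  [0.27,0.963,0.48],
], spin=[0,0,0,0,0,0,0,0,0,0], gripper=[110,110,110,110,110,110,110,110,110,110])

```text
clock: 28.05
ee_pos: [0.5749, -0.1838, 0.111]
orientation: [-3.142, -0.002, -0.306]
ft_force: [-0.9, -0.6, -0.3]
finger_gap: 0.569
grip_force: 0.0
```

Run:
```python
from h import *
spindles(); plan([.5728,-.1848,.008],-.308)
```

```text
sp [ 0.5598 -0.1807] yaw -0.322 166
from [ 0.5747 -0.184   0.1108] -0.307 n 2 call1 [-0.008  0.007  0.514] spin 0.002 then [-0.008  0.007  0.514] F [-0.2  0.9 -0.4] t 28.1 gap 48.5
```

>>> carry_out([
  [-0.015,0.012,0.4],
  [-0.015,0.012,0.7],
  [-0.015,0.012,0.8],
  [-0.015,0.012,0.9],
  [-0.015,0.012,0.95],
  [-0.015,0.012,1.0],
  [-0.015,0.012,1.0],
  [-0.015,0.012,1.0],
  [-0.015,0.012,1.0],
  [-0.015,0.012,1.0],
], spin=[0,0,0,0,0,0,0,0,0,0], gripper=[110,110,110,110,110,110,110,110,110,110])

```text
clock: 28.93
ee_pos: [0.573, -0.1853, 0.0108]
orientation: [3.142, -0.002, -0.308]
ft_force: [-0.4, 0.1, 0.4]
finger_gap: 0.571
grip_force: 0.0
```

>>> carry_out([
  [0,0,0.035],
  [0,0,0.035],
  [0,0,0.035],
  [0,0,0.035],
  [0,0,0.035],
  [0,0,0.035],
  [0,0,0.035],
  [0,0,-0.4],
  [0,0,-0.9],
  [0,0,-0.9],
], spin=[0,0,0,0,0,0,0,0,0,0], gripper=[140,255,255,255,255,255,255,255,255,255])

```text
clock: 29.77
ee_pos: [0.5762, -0.1858, 0.1058]
orientation: [-3.141, -0.01, -0.308]
ft_force: [2.2, -0.6, 0.0]
finger_gap: 0.217
grip_force: 60.1
```

Run:
```python
from h import *
print(bot.state()["grip_force"]);plan(C(0,-.0955,.15),.188)
```

```text
60.1154351234436
from [ 0.5762 -0.1858  0.1058] -0.308 n 2 call1 [-0.167 -0.754 -0.221] spin -0.631 then [ 0.211 -0.743 -0.221] F [ 2.2 -0.6  0. ] t 29.8 gap 18.5
```

>>> carry_out([
  [-0.05,-0.2,-0.44],
  [-0.167,-0.754,-0.44],
  [-0.167,-0.754,-0.44],
  [-0.167,-0.754,-0.44],
  [-0.167,-0.754,-0.44],
  [-0.167,-0.754,-0.44],
  [-0.167,-0.754,-0.44],
  [-0.167,-0.754,-0.44],
  [-0.167,-0.754,-0.44],
  [-0.167,-0.754,-0.44],
], spin=[-0.631,-0.631,-0.631,-0.631,-0.631,-0.631,-0.631,-0.631,-0.631,-0.631], gripper=[255,255,255,255,255,255,255,255,255,255])

```text
clock: 30.6
ee_pos: [0.579, -0.1088, 0.1437]
orientation: [3.141, 0.0, 0.186]
ft_force: [0.1, 0.5, -0.2]
finger_gap: 0.213
grip_force: 60.1
```

>>> carry_out([
  [0.211,-0.743,0],
  [0.211,-0.743,0],
  [0.211,-0.743,0],
  [0.211,-0.743,0],
  [0.211,-0.743,0],
  [0.211,-0.743,0],
  [0.211,-0.743,0],
  [0.211,-0.743,0],
  [0.211,-0.743,0],
  [0.211,-0.743,0],
], spin=[0,0,0,0,0,0,0,0,0,0], gripper=[255,255,255,255,255,255,255,255,255,255])

```text
clock: 31.43
ee_pos: [0.586, -0.0318, 0.1439]
orientation: [3.141, 0.0, 0.187]
ft_force: [0.1, 0.9, -0.4]
finger_gap: 0.216
grip_force: 60.1
```

Run:
```python
from h import *
plan(C(0,-.0955,.083),.188);print(bot.state()["ft_force"])
```

```text
from [ 0.586  -0.0318  0.1439] 0.187 n 1 call1 [0.039 0.009 0.609] spin -0.001 then [0.039 0.01  0.609] F [ 0.1  0.9 -0.4] t 31.4 gap 18.4
[ 0.05250851  0.94959348 -0.41200178]
```

>>> carry_out([
  [0.039,0.01,0.2],
  [0.039,0.01,0.4],
  [0.039,0.01,0.55],
  [0.039,0.01,0.61],
  [0.039,0.01,0.63],
  [0.039,0.01,0.65],
  [0.039,0.01,0.67],
  [0.039,0.01,0.69],
  [0.039,0.01,0.71],
  [0.039,0.01,0.73],
], spin=[0,0,0,0,0,0,0,0,0,0], gripper=[255,255,255,255,255,255,255,255,255,255])

```text
clock: 32.27
ee_pos: [0.5905, -0.0305, 0.0716]
orientation: [-3.141, -0.001, 0.188]
ft_force: [-1.2, 2.6, 3.0]
finger_gap: 0.22
grip_force: 60.5
```

>>> carry_out([
  [0,0,0.02],
  [0,0,0.04],
  [0,0,0.06],
  [0,0,0.08],
  [0,0,0.1],
  [0,0,0.12],
  [0,0,0.13],
  [0,0,0.13],
  [0,0,0.13],
  [0,0,0.13],
], spin=[0,0,0,0,0,0,0,0,0,0], gripper=[255,255,255,255,255,255,255,255,255,255])

```text
clock: 33.1
ee_pos: [0.5908, -0.032, 0.0602]
orientation: [3.14, -0.001, 0.188]
ft_force: [-4.1, 0.8, 15.7]
finger_gap: 0.219
grip_force: 62.3
```

>>> carry_out([
  [0,0,-0.03],
  [0,0,-0.03],
  [0,0,-0.03],
  [0,0,-0.03],
  [0,0,-0.3],
  [0,0,-0.7],
  [0,0,-1],
  [0,0,-1],
  [0,0,-1],
  [0,0,-1],
], spin=[0,0,0,0,0,0,0,0,0,0], gripper=[177,177,177,177,177,177,177,177,177,177])

```text
clock: 33.93
ee_pos: [0.5893, -0.0318, 0.157]
orientation: [3.141, 0.002, 0.188]
ft_force: [-0.7, -0.5, 0.3]
finger_gap: 0.301
grip_force: 0.0
```

Run:
```python
from h import *
spindles(); plan([.546,-.2834,.108],.01)
```

```text
sp [ 0.5769 -0.3773] yaw -0.282 233
sp [ 0.5467 -0.2835] yaw 0.016 221
from [ 0.5888 -0.0318  0.1563] 0.188 n 3 call1 [-0.297  0.797  0.161] spin 0.227 then [-0.151  0.837  0.161] F [-0.7 -0.2  0.2] t 34.0 gap 26.1
```

>>> carry_out([
  [-0.297,0.797,0],
  [-0.297,0.797,0],
  [-0.297,0.797,0],
  [-0.297,0.797,0],
  [-0.297,0.797,0],
  [-0.297,0.797,0],
  [-0.297,0.797,0],
  [-0.297,0.797,0],
  [-0.297,0.797,0],
  [-0.297,0.797,0],
], spin=[0.227,0.227,0.227,0.227,0.227,0.227,0.227,0.227,0.227,0.227], gripper=[110,110,110,110,110,110,110,110,110,110])

```text
clock: 34.82
ee_pos: [0.5759, -0.1147, 0.1579]
orientation: [-3.142, -0.0, 0.011]
ft_force: [-0.7, -0.6, -0.2]
finger_gap: 0.568
grip_force: 0.0
```

>>> carry_out([
  [-0.151,0.837,0],
  [-0.151,0.837,0],
  [-0.151,0.837,0],
  [-0.151,0.837,0],
  [-0.151,0.837,0],
  [-0.151,0.837,0],
  [-0.151,0.837,0],
  [-0.151,0.837,0],
  [-0.151,0.837,0],
  [-0.151,0.837,0],
], spin=[0,0,0,0,0,0,0,0,0,0], gripper=[110,110,110,110,110,110,110,110,110,110])

```text
clock: 35.65
ee_pos: [0.5616, -0.1985, 0.158]
orientation: [3.142, -0.0, 0.011]
ft_force: [0.0, -0.9, 0.7]
finger_gap: 0.57
grip_force: 0.0
```

>>> carry_out([
  [-0.151,0.837,0.2],
  [-0.151,0.837,0.48],
  [-0.151,0.837,0.48],
  [-0.151,0.837,0.48],
  [-0.151,0.837,0.48],
  [-0.151,0.837,0.48],
  [-0.151,0.837,0.48],
  [-0.151,0.837,0.48],
  [-0.151,0.837,0.48],
  [-0.151,0.837,0.48],
], spin=[0,0,0,0,0,0,0,0,0,0], gripper=[110,110,110,110,110,110,110,110,110,110])

```text
clock: 36.48
ee_pos: [0.5477, -0.2823, 0.1105]
orientation: [3.141, -0.001, 0.011]
ft_force: [-0.6, -0.7, 0.2]
finger_gap: 0.572
grip_force: 0.0
```

Run:
```python
from h import *
spindles(); plan([.546,-.2835,.007],.01)
```

```text
sp [ 0.5266 -0.2838] yaw -0.004 138
from [ 0.5475 -0.2825  0.1104] 0.01 n 2 call1 [-0.008  0.005  0.517] spin 0.001 then [-0.008  0.005  0.517] F [-0.2 -0.3  0.2] t 36.5 gap 48.6
```

>>> carry_out([
  [-0.012,0.01,0.4],
  [-0.012,0.01,0.7],
  [-0.012,0.01,0.8],
  [-0.012,0.01,0.9],
  [-0.012,0.01,0.95],
  [-0.012,0.01,1.0],
  [-0.012,0.01,1.0],
  [-0.012,0.01,1.0],
  [-0.012,0.01,1.0],
  [-0.012,0.01,1.0],
], spin=[0,0,0,0,0,0,0,0,0,0], gripper=[110,110,110,110,110,110,110,110,110,110])

```text
clock: 37.37
ee_pos: [0.5467, -0.2843, 0.0109]
orientation: [3.141, -0.002, 0.01]
ft_force: [-0.5, 0.8, 0.3]
finger_gap: 0.568
grip_force: 0.0
```

>>> carry_out([
  [0,0,0.03],
  [0,0,0.03],
  [0,0,0.03],
  [0,0,0.03],
  [0,0,0.03],
  [0,0,0.03],
  [0,0,0.03],
  [0,0,-0.4],
  [0,0,-0.9],
  [0,0,-0.9],
], spin=[0,0,0,0,0,0,0,0,0,0], gripper=[140,255,255,255,255,255,255,255,255,255])

```text
clock: 38.2
ee_pos: [0.5498, -0.2853, 0.1059]
orientation: [3.137, -0.009, 0.01]
ft_force: [1.1, -0.3, 0.3]
finger_gap: 0.217
grip_force: 60.4
```

Run:
```python
from h import *
print(bot.state()["grip_force"]);spindles();plan(C(0,.0485,.15),.188)
```

```text
60.37836313247681
from [ 0.5499 -0.2855  0.1059] 0.01 n 4 call1 [ 0.042 -0.987 -0.11 ] spin -0.227 then [ 0.217 -0.964 -0.11 ] F [ 1.  -0.   0.7] t 38.2 gap 18.6
```

>>> carry_out([
  [0.042,-0.4,-0.44],
  [0.042,-0.987,-0.44],
  [0.042,-0.987,-0.44],
  [0.042,-0.987,-0.44],
  [0.042,-0.987,-0.44],
  [0.042,-0.987,-0.44],
  [0.042,-0.987,-0.44],
  [0.042,-0.987,-0.44],
  [0.042,-0.987,-0.44],
  [0.042,-0.987,-0.44],
], spin=[-0.227,-0.227,-0.227,-0.227,-0.227,-0.227,-0.227,-0.227,-0.227,-0.227], gripper=[255,255,255,255,255,255,255,255,255,255])

```text
clock: 39.08
ee_pos: [0.5489, -0.1861, 0.1435]
orientation: [-3.141, 0.001, 0.186]
ft_force: [1.2, -0.8, -1.2]
finger_gap: 0.216
grip_force: 60.3
```

>>> carry_out([
  [0.217,-0.964,-0.1],
  [0.217,-0.964,-0.1],
  [0.217,-0.964,-0.1],
  [0.217,-0.964,-0.1],
  [0.217,-0.964,-0.1],
  [0.217,-0.964,-0.1],
  [0.217,-0.964,-0.1],
  [0.217,-0.964,-0.1],
  [0.217,-0.964,-0.1],
  [0.217,-0.964,-0.1],
], spin=[0,0,0,0,0,0,0,0,0,0], gripper=[255,255,255,255,255,255,255,255,255,255])

```text
clock: 39.92
ee_pos: [0.5524, -0.0873, 0.1537]
orientation: [3.141, 0.0, 0.187]
ft_force: [0.3, -0.1, -0.3]
finger_gap: 0.216
grip_force: 60.4
```

>>> carry_out([
  [0.217,-0.964,0],
  [0.217,-0.964,0],
  [0.217,-0.964,0],
  [0.217,-0.964,0],
  [0.217,-0.964,0],
  [0.217,-0.964,0],
  [0.217,-0.964,0],
  [0.217,-0.964,0],
  [0.217,-0.964,0],
  [0.217,-0.964,0],
], spin=[0,0,0,0,0,0,0,0,0,0], gripper=[255,255,255,255,255,255,255,255,255,255])

```text
clock: 40.75
ee_pos: [0.5558, 0.0114, 0.1538]
orientation: [3.141, 0.0, 0.186]
ft_force: [-0.5, 0.1, -0.7]
finger_gap: 0.215
grip_force: 60.4
```

>>> carry_out([
  [0.217,-0.964,0],
  [0.217,-0.964,0],
  [0.217,-0.964,0],
  [0.217,-0.964,0],
  [0.217,-0.964,0],
  [0.217,-0.964,0],
  [0.217,-0.964,0],
  [0.217,-0.964,0],
  [0.217,-0.964,0],
  [0.217,-0.964,0],
], spin=[0,0,0,0,0,0,0,0,0,0], gripper=[255,255,255,255,255,255,255,255,255,255])

```text
clock: 41.58
ee_pos: [0.5592, 0.1101, 0.1538]
orientation: [3.141, 0.0, 0.187]
ft_force: [-0.0, 0.4, -0.0]
finger_gap: 0.215
grip_force: 60.4
```

Run:
```python
from h import *
spindles();plan(C(0,.0485,.083),.188)
```

```text
sp [ 0.577  -0.3774] yaw -0.283 235
from [0.5592 0.1103 0.1539] 0.187 n 1 call1 [0.036 0.016 0.709] spin -0.001 then [0.036 0.016 0.709] F [-0.3  0.4 -0.3] t 41.6 gap 18.3
```

>>> carry_out([
  [0.036,0.016,0.2],
  [0.036,0.016,0.4],
  [0.036,0.016,0.6],
  [0.036,0.016,0.68],
  [0.036,0.016,0.72],
  [0.036,0.016,0.74],
  [0.036,0.016,0.77],
  [0.036,0.016,0.79],
  [0.036,0.016,0.81],
  [0.036,0.016,0.83],
], spin=[0,0,0,0,0,0,0,0,0,0], gripper=[255,255,255,255,255,255,255,255,255,255])

```text
clock: 42.47
ee_pos: [0.5636, 0.1113, 0.0717]
orientation: [-3.14, -0.002, 0.188]
ft_force: [0.4, 3.2, 1.7]
finger_gap: 0.217
grip_force: 60.7
```

>>> carry_out([
  [0,0,0.02],
  [0,0,0.04],
  [0,0,0.06],
  [0,0,0.08],
  [0,0,0.1],
  [0,0,0.12],
  [0,0,0.13],
  [0,0,0.13],
  [0,0,0.13],
  [0,0,0.13],
], spin=[0,0,0,0,0,0,0,0,0,0], gripper=[255,255,255,255,255,255,255,255,255,255])

```text
clock: 43.3
ee_pos: [0.564, 0.1096, 0.0607]
orientation: [3.139, -0.001, 0.188]
ft_force: [-4.8, -2.9, 20.4]
finger_gap: 0.217
grip_force: 63.2
```

Seated. Release, lift, and head to the last one.

>>> carry_out([
  [0,0,-0.03],
  [0,0,-0.03],
  [0,0,-0.03],
  [0,0,-0.03],
  [0,0,-0.3],
  [0,0,-0.7],
  [0,0,-1],
  [0,0,-1],
  [0,0,-1],
  [0,0,-1],
], spin=[0,0,0,0,0,0,0,0,0,0], gripper=[165,165,165,165,165,165,165,165,165,165])

```text
clock: 44.13
ee_pos: [0.5622, 0.1096, 0.1568]
orientation: [3.141, 0.002, 0.188]
ft_force: [-0.0, 0.6, 0.0]
finger_gap: 0.351
grip_force: 0.0
```

Run:
```python
from h import *
spindles(); plan([.577,-.3774,.108],-.282)
```

```text
sp [ 0.577  -0.3773] yaw -0.28 235
from [0.5618 0.1095 0.1561] 0.188 n 5 call1 [-0.152  0.962  0.096] spin 0.598 then [0.3   0.927 0.096] F [-0.   0.1 -0.5] t 44.2 gap 29.9
```

>>> carry_out([
  [-0.152,0.962,0],
  [-0.152,0.962,0],
  [-0.152,0.962,0],
  [-0.152,0.962,0],
  [-0.152,0.962,0],
  [-0.152,0.962,0],
  [-0.152,0.962,0],
  [-0.152,0.962,0],
  [-0.152,0.962,0],
  [-0.152,0.962,0],
], spin=[0.598,0.598,0.598,0.598,0.598,0.598,0.598,0.598,0.598,0.598], gripper=[110,110,110,110,110,110,110,110,110,110])

```text
clock: 45.02
ee_pos: [0.566, 0.0134, 0.1578]
orientation: [-3.142, 0.0, -0.28]
ft_force: [-0.5, -0.4, -0.6]
finger_gap: 0.567
grip_force: 0.0
```

>>> carry_out([
  [0.3,0.927,0],
  [0.3,0.927,0],
  [0.3,0.927,0],
  [0.3,0.927,0],
  [0.3,0.927,0],
  [0.3,0.927,0],
  [0.3,0.927,0],
  [0.3,0.927,0],
  [0.3,0.927,0],
  [0.3,0.927,0],
], spin=[0,0,0,0,0,0,0,0,0,0], gripper=[110,110,110,110,110,110,110,110,110,110])

```text
clock: 45.85
ee_pos: [0.5691, -0.0837, 0.1579]
orientation: [-3.142, -0.0, -0.28]
ft_force: [0.3, -0.4, -0.1]
finger_gap: 0.567
grip_force: 0.0
```

>>> carry_out([
  [0.3,0.927,0],
  [0.3,0.927,0],
  [0.3,0.927,0],
  [0.3,0.927,0],
  [0.3,0.927,0],
  [0.3,0.927,0],
  [0.3,0.927,0],
  [0.3,0.927,0],
  [0.3,0.927,0],
  [0.3,0.927,0],
], spin=[0,0,0,0,0,0,0,0,0,0], gripper=[110,110,110,110,110,110,110,110,110,110])

```text
clock: 46.68
ee_pos: [0.5722, -0.1812, 0.158]
orientation: [3.142, -0.0, -0.28]
ft_force: [-0.5, 0.5, -1.0]
finger_gap: 0.569
grip_force: 0.0
```

>>> carry_out([
  [0.3,0.927,0],
  [0.3,0.927,0],
  [0.3,0.927,0],
  [0.3,0.927,0],
  [0.3,0.927,0],
  [0.3,0.927,0],
  [0.3,0.927,0],
  [0.3,0.927,0],
  [0.3,0.927,0],
  [0.3,0.927,0],
], spin=[0,0,0,0,0,0,0,0,0,0], gripper=[110,110,110,110,110,110,110,110,110,110])

```text
clock: 47.52
ee_pos: [0.5754, -0.2785, 0.158]
orientation: [-3.142, -0.0, -0.28]
ft_force: [-0.2, 0.9, 0.3]
finger_gap: 0.568
grip_force: 0.0
```

Run:
```python
from h import *
spindles(); plan([.577,-.3773,.108],-.282)
```

```text
sp [ 0.5582 -0.3724] yaw -0.339 138
from [ 0.5753 -0.2788  0.158 ] -0.281 n 1 call1 [0.289 0.941 0.5  ] spin 0.002 then [0.29  0.941 0.5  ] F [ 1.  -0.5  1.1] t 47.6 gap 48.5
```

>>> carry_out([
  [0.289,0.941,0],
  [0.289,0.941,0.2],
  [0.289,0.941,0.5],
  [0.289,0.941,0.5],
  [0.289,0.941,0.5],
  [0.289,0.941,0.5],
  [0.289,0.941,0.5],
  [0.289,0.941,0.5],
  [0.289,0.941,0.5],
  [0.289,0.941,0.5],
], spin=[0,0,0,0,0,0,0,0,0,0], gripper=[110,110,110,110,110,110,110,110,110,110])

```text
clock: 48.4
ee_pos: [0.5776, -0.3772, 0.1091]
orientation: [3.141, -0.002, -0.28]
ft_force: [-0.3, -0.3, -0.4]
finger_gap: 0.565
grip_force: 0.0
```

>>> carry_out([
  [0,0,0.4],
  [0,0,0.7],
  [0,0,0.8],
  [0,0,0.9],
  [0,0,0.95],
  [0,0,1.0],
  [0,0,1.0],
  [0,0,1.0],
  [0,0,1.0],
  [0,0,1.0],
], spin=[0,0,0,0,0,0,0,0,0,0], gripper=[110,110,110,110,110,110,110,110,110,110])

```text
clock: 49.23
ee_pos: [0.5775, -0.3782, 0.009]
orientation: [3.141, -0.002, -0.282]
ft_force: [-0.5, 0.8, 0.4]
finger_gap: 0.571
grip_force: 0.0
```

Run:
```python
from h import *
spindles(); plan([.577,-.3775,.007],-.282)
```

```text
from [ 0.5773 -0.3782  0.0089] -0.282 n 1 call1 [-0.005 -0.006  0.019] spin 0.0 then [-0.005 -0.006  0.019] F [-0.1 -0.   0.5] t 49.3 gap 48.4
```

>>> carry_out([
  [0,0,0.015],
  [0,0,0.015],
  [0,0,0.015],
  [0,0,0.015],
  [0,0,0.015],
  [0,0,0.015],
  [0,0,0.015],
  [0,0,-0.4],
  [0,0,-0.9],
  [0,0,-0.9],
], spin=[0,0,0,0,0,0,0,0,0,0], gripper=[140,255,255,255,255,255,255,255,255,255])

```text
clock: 50.12
ee_pos: [0.5806, -0.3798, 0.1049]
orientation: [3.139, -0.011, -0.282]
ft_force: [1.7, -0.5, 1.4]
finger_gap: 0.214
grip_force: 60.7
```

Run:
```python
from h import *
print(bot.state()["grip_force"]);plan(C(0,.0965,.15),.188)
```

```text
60.711926221847534
from [ 0.5806 -0.3798  0.1049] -0.282 n 6 call1 [-0.291 -0.846 -0.075] spin -0.598 then [ 0.124 -0.887 -0.075] F [ 1.7 -0.5  1.4] t 50.1 gap 18.2
```

>>> carry_out([
  [-0.1,-0.3,-0.45],
  [-0.291,-0.846,-0.45],
  [-0.291,-0.846,-0.45],
  [-0.291,-0.846,-0.45],
  [-0.291,-0.846,-0.45],
  [-0.291,-0.846,-0.45],
  [-0.291,-0.846,-0.45],
  [-0.291,-0.846,-0.45],
  [-0.291,-0.846,-0.45],
  [-0.291,-0.846,-0.45],
], spin=[-0.598,-0.598,-0.598,-0.598,-0.598,-0.598,-0.598,-0.598,-0.598,-0.598], gripper=[255,255,255,255,255,255,255,255,255,255])

```text
clock: 50.95
ee_pos: [0.5721, -0.2892, 0.1425]
orientation: [-3.142, 0.0, 0.186]
ft_force: [0.7, 1.0, 0.6]
finger_gap: 0.215
grip_force: 60.7
```

>>> carry_out([
  [0.124,-0.887,0],
  [0.124,-0.887,0],
  [0.124,-0.887,0],
  [0.124,-0.887,0],
  [0.124,-0.887,0],
  [0.124,-0.887,0],
  [0.124,-0.887,0],
  [0.124,-0.887,0],
  [0.124,-0.887,0],
  [0.124,-0.887,0],
], spin=[0,0,0,0,0,0,0,0,0,0], gripper=[255,255,255,255,255,255,255,255,255,255])

```text
clock: 51.78
ee_pos: [0.5678, -0.1997, 0.1428]
orientation: [3.141, 0.0, 0.187]
ft_force: [0.4, -0.2, -0.1]
finger_gap: 0.212
grip_force: 60.7
```

>>> carry_out([
  [0.124,-0.887,0],
  [0.124,-0.887,0],
  [0.124,-0.887,0],
  [0.124,-0.887,0],
  [0.124,-0.887,0],
  [0.124,-0.887,0],
  [0.124,-0.887,0],
  [0.124,-0.887,0],
  [0.124,-0.887,0],
  [0.124,-0.887,0],
], spin=[0,0,0,0,0,0,0,0,0,0], gripper=[255,255,255,255,255,255,255,255,255,255])

```text
clock: 52.62
ee_pos: [0.5635, -0.1102, 0.1428]
orientation: [3.141, 0.0, 0.187]
ft_force: [-0.2, -0.7, -0.0]
finger_gap: 0.214
grip_force: 60.7
```

>>> carry_out([
  [0.124,-0.887,0],
  [0.124,-0.887,0],
  [0.124,-0.887,0],
  [0.124,-0.887,0],
  [0.124,-0.887,0],
  [0.124,-0.887,0],
  [0.124,-0.887,0],
  [0.124,-0.887,0],
  [0.124,-0.887,0],
  [0.124,-0.887,0],
], spin=[0,0,0,0,0,0,0,0,0,0], gripper=[255,255,255,255,255,255,255,255,255,255])

```text
clock: 53.45
ee_pos: [0.5592, -0.0208, 0.1428]
orientation: [3.141, 0.0, 0.187]
ft_force: [0.1, -0.2, -0.8]
finger_gap: 0.214
grip_force: 60.7
```

>>> carry_out([
  [0.124,-0.887,0],
  [0.124,-0.887,0],
  [0.124,-0.887,0],
  [0.124,-0.887,0],
  [0.124,-0.887,0],
  [0.124,-0.887,0],
  [0.124,-0.887,0],
  [0.124,-0.887,0],
  [0.124,-0.887,0],
  [0.124,-0.887,0],
], spin=[0,0,0,0,0,0,0,0,0,0], gripper=[255,255,255,255,255,255,255,255,255,255])

```text
clock: 54.28
ee_pos: [0.5548, 0.0686, 0.1428]
orientation: [3.141, 0.0, 0.187]
ft_force: [-0.2, -0.4, 0.2]
finger_gap: 0.218
grip_force: 60.7
```

>>> carry_out([
  [0.124,-0.887,0],
  [0.124,-0.887,0],
  [0.124,-0.887,0],
  [0.124,-0.887,0],
  [0.124,-0.887,0],
  [0.124,-0.887,0],
  [0.124,-0.887,0],
  [0.124,-0.887,0],
  [0.124,-0.887,0],
  [0.124,-0.887,0],
], spin=[0,0,0,0,0,0,0,0,0,0], gripper=[255,255,255,255,255,255,255,255,255,255])

```text
clock: 55.12
ee_pos: [0.5505, 0.1581, 0.1428]
orientation: [3.141, 0.0, 0.187]
ft_force: [0.5, -0.2, -0.2]
finger_gap: 0.216
grip_force: 60.7
```

Run:
```python
from h import *
plan(C(0,.0965,.083),.188)
```

```text
from [0.5505 0.1581 0.1428] 0.187 n 1 call1 [0.032 0.021 0.598] spin -0.002 then [0.032 0.021 0.598] F [ 0.5 -0.2 -0.2] t 55.1 gap 18.3
```

>>> carry_out([
  [0.032,0.021,0.2],
  [0.032,0.021,0.4],
  [0.032,0.021,0.55],
  [0.032,0.021,0.61],
  [0.032,0.021,0.63],
  [0.032,0.021,0.65],
  [0.032,0.021,0.67],
  [0.032,0.021,0.69],
  [0.032,0.021,0.71],
  [0.032,0.021,0.72],
], spin=[0,0,0,0,0,0,0,0,0,0], gripper=[255,255,255,255,255,255,255,255,255,255])

```text
clock: 55.95
ee_pos: [0.5543, 0.1582, 0.0714]
orientation: [-3.141, -0.001, 0.188]
ft_force: [0.4, 1.6, 1.4]
finger_gap: 0.215
grip_force: 60.9
```

>>> carry_out([
  [0,0,0.02],
  [0,0,0.04],
  [0,0,0.06],
  [0,0,0.08],
  [0,0,0.1],
  [0,0,0.12],
  [0,0,0.13],
  [0,0,0.13],
  [0,0,0.13],
  [0,0,0.13],
], spin=[0,0,0,0,0,0,0,0,0,0], gripper=[255,255,255,255,255,255,255,255,255,255])

```text
clock: 56.78
ee_pos: [0.5547, 0.1569, 0.0603]
orientation: [3.139, -0.001, 0.188]
ft_force: [-4.9, -1.8, 17.9]
finger_gap: 0.217
grip_force: 63.2
```

>>> carry_out([
  [0,0,-0.03],
  [0,0,-0.03],
  [0,0,-0.03],
  [0,0,-0.03],
  [0,0,-0.3],
  [0,0,-0.7],
  [0,0,-1],
  [0,0,-1],
  [0,0,-1],
  [0,0,-1],
], spin=[0,0,0,0,0,0,0,0,0,0], gripper=[177,177,177,177,177,177,177,177,177,177])

```text
clock: 57.62
ee_pos: [0.5532, 0.1568, 0.1568]
orientation: [3.141, 0.002, 0.188]
ft_force: [-0.3, 0.1, -0.2]
finger_gap: 0.31
grip_force: 0.0
```

>>> carry_out([
  [0,-0.6,-0.5],
  [0,-1,-1],
  [0,-1,-1],
  [0,-1,-1],
  [0,-1,-1],
  [0,-1,-1],
  [0,-1,-1],
  [0,-1,-1],
  [0,-1,-1],
  [0,-1,-1],
], spin=[0,0,0,0,0,0,0,0,0,0], gripper=[177,200,255,255,255,255,255,255,255,255])

```text
clock: 58.45
ee_pos: [0.5352, 0.254, 0.2565]
orientation: [3.141, 0.002, 0.186]
ft_force: [-0.3, 0.4, 0.3]
finger_gap: -0.002
grip_force: 0.0
```

Run:
```python
from h import *
t=bot.capture("top");s=bot.capture("scene");cv2.imwrite("pics/t1.png",t);cv2.imwrite("pics/s1.png",s)
c=np.hstack([cv2.resize(t[120:240,190:310],(400,400),interpolation=2),cv2.resize(s[140:280,235:375],(400,400),interpolation=2)])
cv2.imwrite("pics/seated.png",c);plan(C(0,.2,.25),.188)
```

```text
from [0.5353 0.2548 0.2572] 0.187 n 1 call1 [ 0.001 -0.035  0.072] spin -0.001 then [ 0.001 -0.035  0.072] F [ 0.2 -0.3  0.7] t 58.5 gap -0.2
```

View pics/seated.png

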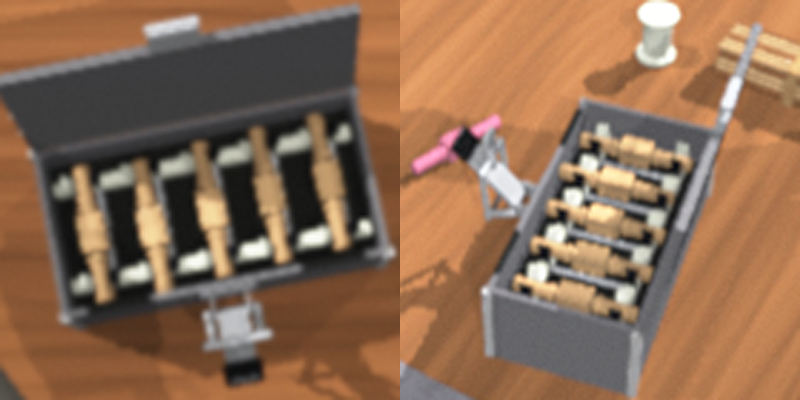

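```bash
cat >> h.py <<'E'
PX,PZ=-.085,.068
def latch(L,l,r=.054,y=0):
    "case-frame point at r along loop; l = lean out from upright; lever L"
    a=L-np.radians(8);px,pz=PX-.024*np.sin(a),PZ-.024*np.cos(a)
    return np.array([px-r*np.sin(l),y,pz+r*np.cos(l)])
E
python3 - <<'E'
from h import *
T=lambda P:((w2p("top",P)-[180,115])*5).round(0).ravel();S=lambda P:((w2p("scene",P)-[235,140])*5).round(0).ravel()
L=1.38
for L in (1.25,1.38):
  tip=np.array([PX-.085*np.cos(L-np.radians(30)),0,PZ+.085*np.sin(L-np.radians(30))]);print("tip",L,T(C(*tip)),S(C(*tip)))
L=1.34
for y in(-.024,.024):print("pin",T(C(*latch(L,0,0,y))),S(C(*latch(L,0,0,y))))
for l in(-.2,0,.2,.4,.6,.8,1.0):
  print(l,"bar-",T(C(*latch(L,l,.054,-.024))),S(C(*latch(L,l,.054,-.024))),"bar+",T(C(*latch(L,l,.054,.024))),S(C(*latch(L,l,.054,.024))),"tab",T(C(*latch(L,l,.078))),S(C(*latch(L,l,.078))))
for a in(1.6,1.72): 
  for y in (-.13,.13): P=C(.067-.134*np.cos(a),y,.09+.134*np.sin(a));print("lid",a,T(P),S(P))
t=cv2.imread("pics/t1.png");s=cv2.imread("pics/s1.png")
c=np.hstack([cv2.resize(t[190:240,240:290],(400,400),interpolation=2),cv2.resize(s[175:225,245:295],(400,400),interpolation=2)])
cv2.imwrite("pics/latch.png",c)
E
```

```text
tip 1.25 [424. 608.] [ 88. 237.]
tip 1.38 [421. 592.] [101. 230.]
pin [454. 526.] [150. 375.]
pin [366. 544.] [182. 314.]
-0.2 bar- [450. 498.] [166. 308.] bar+ [357. 518.] [199. 247.] tab [400. 495.] [190. 246.]
0 bar- [454. 519.] [146. 302.] bar+ [361. 539.] [179. 241.] tab [406. 526.] [162. 237.]
0.2 bar- [459. 540.] [127. 298.] bar+ [366. 559.] [160. 238.] tab [413. 556.] [133. 232.]
0.4 bar- [463. 560.] [108. 298.] bar+ [370. 580.] [142. 238.] tab [419. 586.] [107. 232.]
0.6 bar- [467. 579.] [ 92. 301.] bar+ [374. 598.] [126. 241.] tab [425. 614.] [ 83. 237.]
0.8 bar- [470. 595.] [ 78. 307.] bar+ [378. 614.] [112. 247.] tab [431. 637.] [ 63. 246.]
1.0 bar- [473. 608.] [ 67. 316.] bar+ [381. 627.] [101. 256.] tab [435. 656.] [ 48. 259.]
lid 1.6 [598.  76.] [442. 379.]
lid 1.6 [ 44. 193.] [582.  22.]
lid 1.72 [591.  44.] [479. 391.]
lid 1.72 [ 39. 160.] [613.  31.]
```

View pics/latch.png

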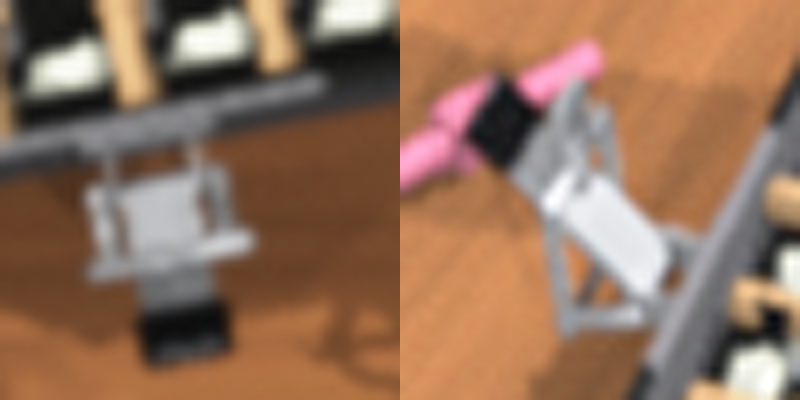

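>>> carry_out([
  [0.8,0,0],
  [1,0,0],
  [1,0,0],
  [1,0,0],
  [1,0,0],
  [1,0,0],
  [1,0,0],
  [1,0,0],
  [1,0,0],
  [1,0,0],
], spin=[0,0,0,0,0,0,0,0,0,0], gripper=[255,255,255,255,255,255,255,255,255,255])

```text
clock: 59.38
ee_pos: [0.6331, 0.2742, 0.2583]
orientation: [3.141, -0.001, 0.188]
ft_force: [0.5, 0.9, 1.1]
finger_gap: 0.006
grip_force: 0.0
```

>>> carry_out([
  [0.5,0.1,0],
  [0.5,0.5,0],
  [0.5,1,0],
  [0.5,1,0],
  [0.5,1,0],
  [0.5,1,0],
  [0.5,1,0],
  [0.5,1,0],
  [0.5,1,0],
  [0.5,1,0],
], spin=[0,0,0,0,0,0,0,0,0,0], gripper=[255,255,255,255,255,255,255,255,255,255])

```text
clock: 60.22
ee_pos: [0.7007, 0.1869, 0.2581]
orientation: [-3.141, -0.0, 0.19]
ft_force: [-0.2, 0.4, 0.2]
finger_gap: -0.0
grip_force: 0.0
```

Run:
```python
from h import *
plan(C(.15,.07,.195),.188)
print(p2w("top",[[133,165],[140,222],[360,128]],[.049,.06,.07]).round(3))
```

```text
from [0.7007 0.1869 0.2581] 0.19 n 1 call1 [0.002 0.288 0.631] spin 0.003 then [0.003 0.288 0.631] F [-0.2  0.4  0.2] t 60.2 gap -0.0
[[ 0.632  0.394  0.049]
 [ 0.473  0.369  0.06 ]
 [ 0.715 -0.229  0.07 ]]
```

>>> carry_out([
  [0,0.25,0.3],
  [0,0.25,0.63],
  [0,0.25,0.63],
  [-0.2,0.25,0.63],
  [-0.35,0.25,0.63],
  [-0.4,0.25,0.63],
  [-0.5,0.25,0.63],
  [-0.6,0.25,0.63],
  [-0.7,0.25,0.63],
  [-0.8,0.25,0.63],
], spin=[0,0,0,0,0,0,0,0,0,0], gripper=[255,255,255,255,255,255,255,255,255,255])

```text
clock: 61.05
ee_pos: [0.6291, 0.148, 0.1972]
orientation: [-3.14, -0.006, 0.189]
ft_force: [2.9, 1.0, -0.9]
finger_gap: 0.002
grip_force: 1.2
```

>>> carry_out([
  [-0.05,0,0],
  [-0.1,0,0],
  [-0.15,0,0],
  [-0.2,0,0],
  [-0.25,0,0],
  [-0.25,0,0],
  [-0.25,0,0],
  [-0.25,0,0],
  [-0.25,0,0],
  [-0.25,0,0],
], spin=[0,0,0,0,0,0,0,0,0,0], gripper=[255,255,255,255,255,255,255,255,255,255])

```text
clock: 61.88
ee_pos: [0.6029, 0.1412, 0.1947]
orientation: [3.142, 0.0, 0.188]
ft_force: [0.7, 0.4, 0.5]
finger_gap: -0.002
grip_force: 0.0
```

Run:
```python
from h import *
plan(C(.1,.07,.195),.188)
s=bot.capture("scene");t=bot.capture("top")
c=np.hstack([cv2.resize(t[120:240,190:310],(400,400),interpolation=2),cv2.resize(s[140:280,235:375],(400,400),interpolation=2)])
cv2.imwrite("pics/lid.png",c)
```

```text
from [0.6029 0.1412 0.1947] 0.188 n 1 call1 [ 0.549  0.022 -0.003] spin -0.0 then [ 0.549  0.022 -0.003] F [0.7 0.4 0.5] t 61.9 gap -0.2
```

View pics/lid.png

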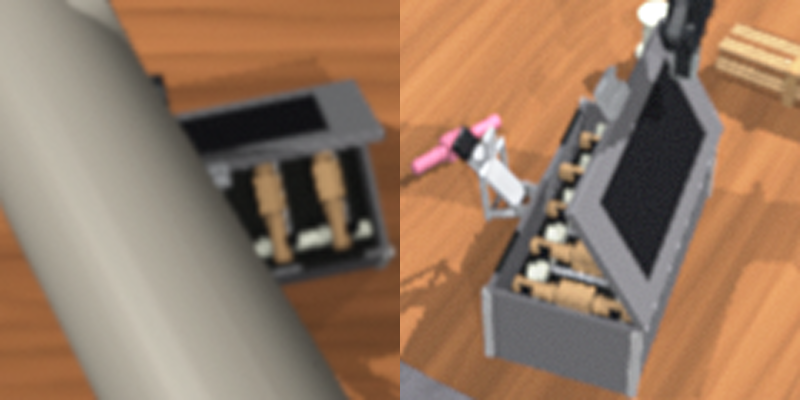

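>>> carry_out([
  [0.2,0,-0.2],
  [0.2,0,-0.8],
  [0,0,-0.9],
  [-0.5,0,-0.9],
  [-1,0,-0.9],
  [-1,0,-0.9],
  [-1,0,-0.9],
  [-1,0,-0.9],
  [-1,0,-0.9],
  [-1,0,-0.9],
], spin=[0,0,0,0,0,0,0,0,0,0], gripper=[255,255,255,255,255,255,255,255,255,255])

```text
clock: 62.82
ee_pos: [0.5057, 0.1227, 0.2848]
orientation: [-3.141, -0.0, 0.188]
ft_force: [0.7, 1.0, -0.1]
finger_gap: 0.0
grip_force: 0.0
```

Run:
```python
from h import *
from scipy.optimize import fsolve
s=bot.state();print("q",np.round(s["q"],2))
tab=latch(1.32,.05,.074);print("tab",tab)
L=1.32
for bx in(-.1,-.095,-.09,-.085):
    px=latch(L,0,0)[0];l=np.arcsin((px-bx)/.054);print(bx,"l",l.round(3),"bar",latch(L,l).round(4),"tab",latch(L,l,.074).round(4))
for bz in(.106,.102,.1):
    L2,l2=fsolve(lambda v:(latch(*v)-[-.085,0,bz])[[0,2]],[1.1,-.4]);print(bz,"L",L2.round(3),"l",l2.round(3),"tab",latch(L2,l2,.074).round(4))
plan(C(tab[0],0,.19),.188+np.pi/2)
```

```text
q [ 0.24  0.16 -0.63  1.75  0.1   1.26 -1.8 ]
tab [-0.11089242  0.          0.13277362]
-0.1 l -0.134 bar [-0.1     0.      0.1124] tab [-0.0973  0.      0.1322]
-0.095 l -0.228 bar [-0.095   0.      0.1115] tab [-0.0905  0.      0.131 ]
-0.09 l -0.324 bar [-0.09    0.      0.1101] tab [-0.0836  0.      0.129 ]
-0.085 l -0.424 bar [-0.085   0.      0.1081] tab [-0.0768  0.      0.1263]
0.106 L 1.197 l -0.398 tab [-0.0773  0.      0.1244]
0.102 L 0.899 l -0.311 tab [-0.0789  0.      0.121 ]
0.1 L 0.681 l -0.231 tab [-0.0804  0.      0.1195]
from [0.5057 0.1227 0.2848] 0.188 n 1 call1 [-0.57   0.723  0.948] spin 2.0 then [0.722 0.57  0.948] F [ 0.7  1.  -0.1] t 62.8 gap 0.0
```

>>> carry_out([
  [-0.57,0.723,0.3],
  [-0.57,0.723,0.3],
  [-0.57,0.723,0.3],
  [-0.57,0.723,0.3],
  [-0.57,0.723,0.3],
  [-0.57,0.723,0.3],
  [-0.57,0.723,0.3],
  [-0.57,0.723,0.3],
  [-0.57,0.723,0.3],
  [-0.57,0.723,0.3],
], spin=[-1,-1,-1,-1,-1,-1,-1,-1,-1,-1], gripper=[160,160,160,160,160,160,160,160,160,160], grip_force=25)

```text
clock: 63.65
ee_pos: [0.4625, 0.041, 0.2547]
orientation: [-3.141, -0.0, 0.972]
ft_force: [0.2, -0.0, -0.6]
finger_gap: 0.374
grip_force: 0.0
```

Run:
```python
from h import *
s=bot.state();print("q",np.round(s["q"],2))
plan(C(-.111,0,.17),.188+np.pi/2)
```

```text
q [ 0.41  0.07 -0.61  1.91  0.04  1.17 -0.82]
from [0.4625 0.041  0.2547] 0.972 n 1 call1 [0.004 0.004 0.847] spin -1.002 then [-0.     0.005  0.847] F [ 0.2 -0.  -0.6] t 63.6 gap 31.8
```

>>> carry_out([
  [0,0,0.3],
  [0,0,0.5],
  [0,0,0.5],
  [0,0,0.5],
  [0,0,0.5],
  [0,0,0.5],
  [0,0,0.5],
  [0,0,0.5],
  [0,0,0.5],
  [0,0,0.5],
], spin=[-1,-1,-1,-1,-1,-1,-1,-1,-1,-1], gripper=[160,160,160,160,160,160,160,160,160,160])

```text
clock: 64.48
ee_pos: [0.4622, 0.0409, 0.2049]
orientation: [-3.142, -0.0, 1.757]
ft_force: [-0.9, -0.1, 0.0]
finger_gap: 0.373
grip_force: 0.0
```

Run:
```python
from h import *
plan(C(-.111,0,.17),.188+np.pi/2)
s=bot.capture("scene");t=bot.capture("top");cv2.imwrite("pics/s2.png",s)
c=np.hstack([cv2.resize(t[140:240,200:300],(300,400),interpolation=2),cv2.resize(s[150:250,235:335],(500,500),interpolation=2)[:400]])
cv2.imwrite("pics/tabv.png",c)
S=lambda P:((w2p("scene",P)-[235,150])*5).round(0).ravel()+[300,0]
print("keeper pred",S(C(-.085,.018,.102)),S(C(-.085,-.018,.102)),"front lid corners",S(C(-.067,-.13,.102)),S(C(-.067,.13,.102)),"tab",S(C(-.111,0,.14)))
```

```text
from [0.4622 0.0409 0.2049] 1.757 n 1 call1 [-0.     0.009  0.349] spin -0.002 then [-0.     0.009  0.349] F [-0.9 -0.1  0. ] t 64.5 gap 31.7
keeper pred [516. 224.] [492. 270.] front lid corners [446. 436.] [615.  99.] tab [455. 181.]
```

View pics/tabv.png

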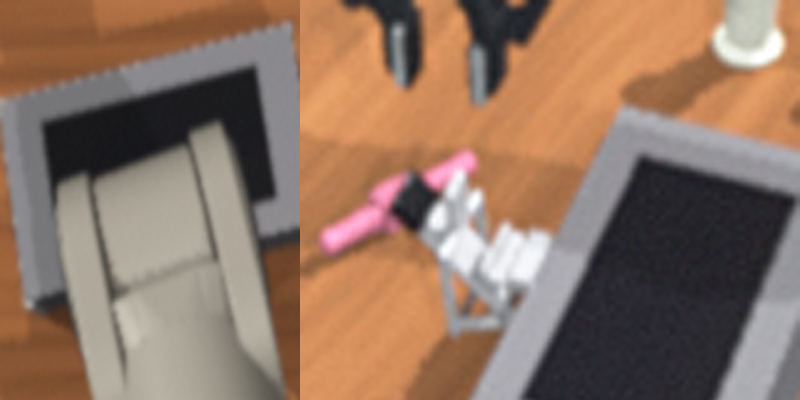

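```bash
cat > edge.py <<'E'
from h import *
def scan(img,cam,pts,dirs,rng=.02):
    "for case-frame pts, sweep +-rng along dirs; offset (mm) where saturation crosses halfway from wood to grey"
    sat=cv2.cvtColor(cv2.imread(img),cv2.COLOR_BGR2HSV)[:,:,1].astype(np.float32);out=[]
    u=np.linspace(-rng,rng,161)
    for p,d in zip(pts,dirs):
        uv=w2p(cam,[C(*(np.array(p)+k*np.array(d))) for k in u]).astype(np.float32)
        v=cv2.remap(sat,uv[:,:1],uv[:,1:],cv2.INTER_LINEAR).ravel();v=cv2.GaussianBlur(v[:,None],(1,9),0).ravel()
        g=np.gradient(v);i=np.argmax(abs(g));out.append((round(u[i]*1e3,1),round(float(g[i]),1)))
    return out
E
python3 - <<'E'
from edge import *
for n in("top","scene"):
    K,d,r,t=cam(n);print(n,-cv2.Rodrigues(r)[0].T@t)
ys=[-.11,-.09,-.07,.06,.08,.1,.12]
print("scene lid front z.101",scan("pics/s2.png","scene",[(-.067,y,.101) for y in ys],[(1,0,0)]*7))
print("scene lid +y edge z.099",scan("pics/s2.png","scene",[(x,.13,.1) for x in(-.05,-.03,0,.03,.05)],[(0,1,0)]*5))
print("top rim front z.09",scan("pics/t1.png","top",[(-.067,y,.09) for y in ys],[(1,0,0)]*7))
print("top rim +y",scan("pics/t1.png","top",[(x,.13,.09) for x in(-.05,-.03,0,.03,.05)],[(0,1,0)]*5))
print("top rim -y",scan("pics/t1.png","top",[(x,-.13,.09) for x in(-.05,-.03,0,.03,.05)],[(0,1,0)]*5))
print("scene rim front z.09",scan("pics/s1.png","scene",[(-.067,y,.09) for y in ys],[(1,0,0)]*7))
print("scene rim +y z.09",scan("pics/s1.png","scene",[(x,.13,.09) for x in(-.05,-.03,0,.03,.05)],[(0,1,0)]*5))
E
```

```text
top [0.40396902 0.01840944 1.11346938]
scene [ 0.90802279 -0.63122783  0.88180524]
scene lid front z.101 [(np.float64(1.0), -7.2), (np.float64(0.3), -7.1), (np.float64(-0.8), -7.1), (np.float64(2.0), -7.2), (np.float64(2.5), -6.6), (np.float64(2.5), -7.4), (np.float64(2.2), -6.1)]
scene lid +y edge z.099 [(np.float64(0.5), 4.2), (np.float64(-0.5), 4.2), (np.float64(-2.7), 4.4), (np.float64(-3.8), 3.9), (np.float64(-3.5), 4.5)]
top rim front z.09 [(np.float64(-6.5), -6.1), (np.float64(9.0), 6.5), (np.float64(-5.2), -7.2), (np.float64(-4.2), -6.7), (np.float64(-5.2), -5.9), (np.float64(7.0), 7.5), (np.float64(-7.5), -5.6)]
top rim +y [(np.float64(2.0), 5.9), (np.float64(3.0), 6.2), (np.float64(2.7), 6.0), (np.float64(2.2), 5.7), (np.float64(1.0), 5.7)]
top rim -y [(np.float64(1.3), -6.2), (np.float64(1.3), -5.8), (np.float64(1.5), -6.5), (np.float64(1.3), -5.7), (np.float64(1.8), -5.6)]
scene rim front z.09 [(np.float64(0.5), -8.6), (np.float64(1.3), -8.2), (np.float64(1.5), -6.9), (np.float64(3.2), -6.2), (np.float64(4.0), -10.0), (np.float64(3.5), -6.6), (np.float64(2.0), -6.9)]
scene rim +y z.09 [(np.float64(-3.5), 3.8), (np.float64(-3.5), 3.9), (np.float64(-5.0), 3.9), (np.float64(-4.8), 4.4), (np.float64(-4.5), 4.5)]
```

```bash
sed -i 's/^CASE=.*/CASE=[.5735,.0615,.180]/' h.py
python3 - <<'E'
from h import *
plan(C(-.111,0,.121),.18+np.pi/2)
E
```

```text
from [0.4621 0.0409 0.2049] 1.758 n 1 call1 [0.004 0.023 0.839] spin 0.009 then [0.004 0.023 0.839] F [-0.  -0.4 -0.1] t 64.6 gap 31.8
```

>>> carry_out([
  [0,0.023,0.3],
  [0,0.023,0.5],
  [0,0.023,0.6],
  [0,0.023,0.7],
  [0,0.023,0.75],
  [0,0.023,0.8],
  [0,0.023,0.84],
  [0,0.023,0.84],
  [0,0.023,0.84],
  [0,0.023,0.84],
], spin=[0.009,0.009,0.009,0.009,0.009,0.009,0.009,0.009,0.009,0.009], gripper=[160,160,160,160,160,160,160,160,160,160])

```text
clock: 65.42
ee_pos: [0.4647, 0.0413, 0.1214]
orientation: [3.141, 0.0, 1.752]
ft_force: [1.4, 0.5, 0.2]
finger_gap: 0.375
grip_force: 0.0
```

Run:
```python
from h import *
plan(C(-.111,0,.121),.18+np.pi/2)
s=bot.capture("scene");cv2.imwrite("pics/s3.png",s)
cv2.imwrite("pics/tabv2.png",cv2.resize(s[160:235,240:340],(800,600),interpolation=2))
```

```text
from [0.4647 0.0413 0.1214] 1.752 n 1 call1 [ 0.004 -0.004  0.004] spin 0.001 then [ 0.004 -0.004  0.004] F [1.4 0.5 0.2] t 65.4 gap 31.8
```

View pics/tabv2.png

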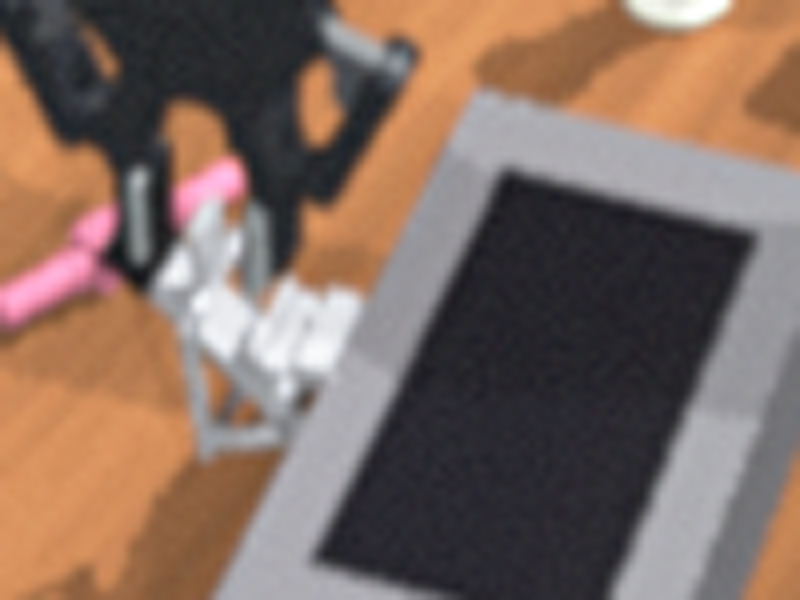

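Run:
```python
from h import *
for nm,px,z in(("groove",(277.2,201.9),.1),("lip",(274.2,200.6),.103)):
    w=p2w("scene",[px],z)[0];c,s=np.cos(.18),np.sin(.18);d=w[:2]-CASE[:2];print(nm,(c*d[0]+s*d[1]).round(4),(-s*d[0]+c*d[1]).round(4))
```

```text
groove -0.0804 -0.006
lip -0.0883 -0.0069
```

>>> carry_out([
  [0,0,0],
  [0,0,0],
  [0,0,0],
  [0,0,0],
  [0,0,0],
  [0,0,0],
  [0,0,0],
  [0,0,0],
  [0,0,0],
  [0,0,0],
], spin=[0,0,0,0,0,0,0,0,0,0], gripper=[180,200,220,255,255,255,255,255,255,255], grip_force=30)

```text
clock: 66.3
ee_pos: [0.4666, 0.0417, 0.1217]
orientation: [3.137, -0.0, 1.752]
ft_force: [4.9, 0.4, -1.1]
finger_gap: 0.053
grip_force: 31.3
```

>>> carry_out([
  [0,0.04,0],
  [0,0.07,0],
  [0,0.1,0],
  [0,0.13,0],
  [0,0.16,0],
  [0,0.19,0.0],
  [0,0.22,0.005],
  [0,0.235,0.01],
  [0,0.235,0.01],
  [0,0.235,0.01],
], spin=[0,0,0,0,0,0,0,0,0,0], gripper=[255,255,255,255,255,255,255,255,255,255])

```text
clock: 67.13
ee_pos: [0.4785, 0.0438, 0.1155]
orientation: [-3.121, 0.0, 1.751]
ft_force: [-9.2, -0.6, -5.9]
finger_gap: 0.053
grip_force: 38.1
```

>>> carry_out([
  [0,-0.05,-0.02],
  [0,-0.1,-0.05],
  [0,-0.1,-0.08],
  [0,-0.1,-0.1],
  [0,-0.1,-0.1],
  [0,-0.1,-0.1],
  [0,-0.1,-0.1],
  [0,-0.1,-0.1],
  [0,-0.1,-0.1],
  [0,-0.1,-0.1],
], spin=[0,0,0,0,0,0,0,0,0,0], gripper=[255,255,255,255,255,255,255,255,255,255], grip_force=20)

```text
clock: 67.97
ee_pos: [0.4714, 0.0425, 0.1251]
orientation: [-3.128, -0.001, 1.752]
ft_force: [-3.1, 0.5, -26.9]
finger_gap: 0.05
grip_force: 24.3
```

```bash
cat >> h.py <<'E'
def tcp_case():
    s=bot.state();d=np.array(s["ee_pos"])[:2]-CASE[:2];c,n=np.cos(CASE[2]),np.sin(CASE[2])
    f=s["ft_force"];print("case TCP",(c*d[0]+n*d[1]).round(4),(-n*d[0]+c*d[1]).round(4),round(s["ee_pos"][2],4),"Fx",round(c*f[0]+n*f[1],1),"Fz",round(f[2],1),"gap",round(s["finger_gap"]*85,1),"t",round(s["clock"],1))
E
python3 - <<'E'
from h import *
tcp_case()
s=bot.capture("scene");cv2.imwrite("pics/s4.png",s)
E
```

```text
case TCP -0.1039 -0.0004 0.1251 Fx -3.0 Fz -26.9 gap 4.2 t 68.0
```

>>> carry_out([
  [0,0.03,0.02],
  [0,0.06,0.03],
  [0,0.09,0.035],
  [0,0.12,0.04],
  [0,0.15,0.05],
  [0,0.18,0.06],
  [0,0.2,0.065],
  [0,0.2,0.065],
  [0,0.2,0.065],
  [0,0.2,0.065],
], spin=[0,0,0,0,0,0,0,0,0,0], gripper=[255,255,255,255,255,255,255,255,255,255])

```text
clock: 68.85
ee_pos: [0.4863, 0.0451, 0.1191]
orientation: [-3.116, 0.001, 1.751]
ft_force: [-16.4, -1.8, -7.8]
finger_gap: 0.05
grip_force: 69.7
```

Run:
```python
from h import *
tcp_case();print(bot.state()["orientation"])
```

```text
case TCP -0.0888 -0.0005 0.1191 Fx -16.5 Fz -7.8 gap 4.3 t 68.8
[-3.11639826e+00  6.40677589e-04  1.75097342e+00]
```

>>> carry_out([
  [0,-0.1,0.03],
  [0,-0.1,0.03],
  [0,-0.1,0.03],
  [0,-0.1,0.0],
  [0,-0.1,-0.04],
  [0,-0.1,-0.06],
  [0,-0.1,-0.06],
  [0,-0.1,-0.06],
  [0,-0.1,-0.06],
  [0,-0.1,-0.06],
], spin=[0,0,0,0,0,0,0,0,0,0], gripper=[210,210,210,210,210,210,210,210,210,210])

```text
clock: 69.68
ee_pos: [0.4874, 0.0455, 0.1293]
orientation: [-3.142, 0.0, 1.752]
ft_force: [-0.1, -0.1, 0.5]
finger_gap: 0.176
grip_force: 0.0
```

Run:
```python
from h import *
tcp_case()
s=bot.capture("scene");cv2.imwrite("pics/s5.png",s)
cv2.imwrite("pics/tabv3.png",cv2.resize(s[160:235,240:340],(800,600),interpolation=2))
```

```text
case TCP -0.0876 -0.0003 0.1293 Fx -0.1 Fz 0.5 gap 14.9 t 69.7
```

View pics/tabv3.png

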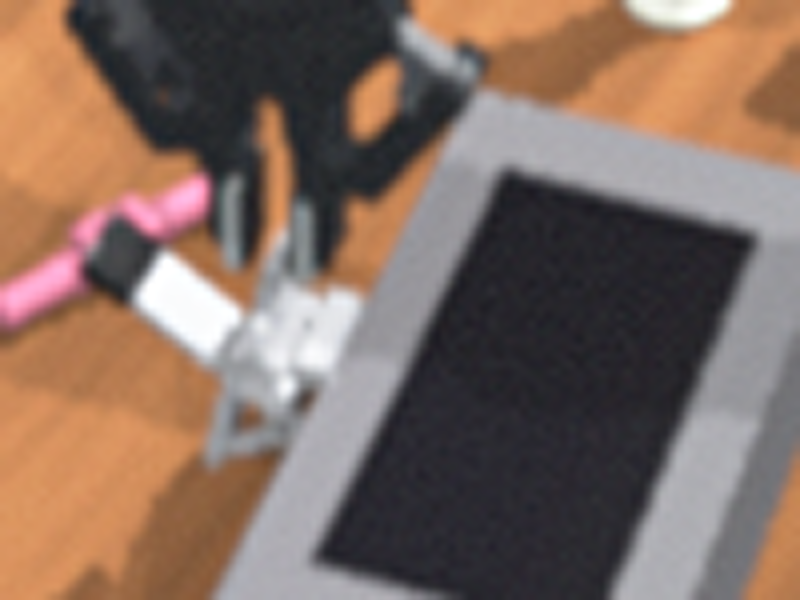

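Run:
```python
from h import *
S=lambda P:((w2p("scene",C(*P))-[240,160])*8).round(0).ravel().astype(int).tolist()
for L in(1.0,1.1,1.2,1.3,1.38):
  b=L-np.radians(30);print("L",L,"cap end",S([PX-.085*np.cos(b),0,PZ+.085*np.sin(b)]),"pin-",S(latch(L,0,0,-.024)),[(l,"bar-",S(latch(L,l,.054,-.027)),"bar+",S(latch(L,l,.054,.027)),"tabtop",S(latch(L,l,.083))) for l in(-.1,-.25,-.4)])
print("lip ends",S([-.093,-.018,.1036]),S([-.093,.018,.1036]))
```

```text
L 1.0 cap end [75, 250] pin- [216, 458] [(-0.1, 'bar-', [223, 353], 'bar+', [283, 243], 'tabtop', [260, 234]), (-0.25, 'bar-', [247, 362], 'bar+', [306, 252], 'tabtop', [296, 247]), (-0.4, 'bar-', [269, 373], 'bar+', [328, 263], 'tabtop', [331, 265])]
L 1.1 cap end [85, 237] pin- [212, 453] [(-0.1, 'bar-', [219, 347], 'bar+', [279, 238], 'tabtop', [255, 228]), (-0.25, 'bar-', [242, 356], 'bar+', [301, 246], 'tabtop', [292, 242]), (-0.4, 'bar-', [265, 368], 'bar+', [323, 258], 'tabtop', [327, 260])]
L 1.2 cap end [98, 225] pin- [208, 448] [(-0.1, 'bar-', [215, 342], 'bar+', [275, 232], 'tabtop', [251, 223]), (-0.25, 'bar-', [238, 351], 'bar+', [298, 241], 'tabtop', [288, 236]), (-0.4, 'bar-', [261, 362], 'bar+', [320, 252], 'tabtop', [323, 254])]
L 1.3 cap end [113, 214] pin- [205, 442] [(-0.1, 'bar-', [211, 336], 'bar+', [272, 227], 'tabtop', [248, 217]), (-0.25, 'bar-', [235, 345], 'bar+', [294, 235], 'tabtop', [285, 231]), (-0.4, 'bar-', [258, 357], 'bar+', [317, 247], 'tabtop', [320, 248])]
L 1.38 cap end [127, 207] pin- [202, 438] [(-0.1, 'bar-', [209, 332], 'bar+', [270, 222], 'tabtop', [246, 212]), (-0.25, 'bar-', [233, 341], 'bar+', [292, 231], 'tabtop', [282, 226]), (-0.4, 'bar-', [256, 352], 'bar+', [315, 242], 'tabtop', [318, 244])]
lip ends [248, 343] [287, 270]
```

>>> carry_out([
  [0,0,0],
  [0,0,0],
  [0,0,0],
  [0,0,0],
  [0,0,0],
  [0,0,0],
  [0,0,-0.01],
  [0,0,-0.02],
  [0,0,-0.03],
  [0,0,-0.03],
], spin=[0,0,0,0,0,0,0,0,0,0], gripper=[225,240,255,255,255,255,255,255,255,255], grip_force=20)

```text
clock: 70.57
ee_pos: [0.4863, 0.0453, 0.1317]
orientation: [-3.139, 0.0, 1.752]
ft_force: [-1.9, 0.8, -6.1]
finger_gap: 0.057
grip_force: 20.8
```

Run:
```python
from h import *
tcp_case();print(bot.state()["grip_force"])
```

```text
case TCP -0.0887 -0.0004 0.1317 Fx -1.8 Fz -6.1 gap 4.8 t 70.6
20.76106706459541
```

>>> carry_out([
  [0,0.02,0],
  [0,0.04,0.005],
  [0,0.06,0.01],
  [0,0.08,0.02],
  [0,0.1,0.025],
  [0,0.12,0.03],
  [0,0.14,0.04],
  [0,0.155,0.045],
  [0,0.155,0.045],
  [0,0.155,0.045],
], spin=[0,0,0,0,0,0,0,0,0,0], gripper=[255,255,255,255,255,255,255,255,255,255])

```text
clock: 71.4
ee_pos: [0.5021, 0.0481, 0.1276]
orientation: [-3.14, 0.0, 1.752]
ft_force: [-4.9, -0.6, -2.5]
finger_gap: 0.059
grip_force: 40.1
```

Run:
```python
from h import *
tcp_case();print(bot.state()["grip_force"])
```

```text
case TCP -0.0726 -0.0004 0.1276 Fx -4.9 Fz -2.5 gap 5.0 t 71.4
40.07290033623576
```

>>> carry_out([
  [0,0,0.01],
  [0,-0.01,0.02],
  [0,-0.015,0.03],
  [0,-0.02,0.04],
  [0,-0.03,0.05],
  [0,-0.035,0.06],
  [0,-0.04,0.07],
  [0,-0.04,0.08],
  [0,-0.04,0.08],
  [0,-0.04,0.08],
], spin=[0,0,0,0,0,0,0,0,0,0], gripper=[255,255,255,255,255,255,255,255,255,255])

```text
clock: 72.23
ee_pos: [0.5007, 0.0479, 0.1212]
orientation: [3.137, 0.0, 1.752]
ft_force: [-2.1, -0.1, 5.7]
finger_gap: 0.056
grip_force: 30.8
```

Run:
```python
from h import *
tcp_case();print(bot.state()["grip_force"])
s=bot.capture("scene");cv2.imwrite("pics/s6.png",s)
```

```text
case TCP -0.0741 -0.0003 0.1212 Fx -2.1 Fz 5.7 gap 4.8 t 72.2
30.772311135660857
```

>>> carry_out([
  [0,-0.02,0],
  [0,-0.04,0],
  [0,-0.06,0],
  [0,-0.08,0],
  [0,-0.08,0],
  [0,-0.08,0],
  [0,-0.08,0],
  [0,-0.08,0],
  [0,-0.08,0],
  [0,-0.08,0],
], spin=[0,0,0,0,0,0,0,0,0,0], gripper=[255,255,255,255,255,255,255,255,255,255])

```text
clock: 73.12
ee_pos: [0.4945, 0.0468, 0.1218]
orientation: [3.133, 0.0, 1.752]
ft_force: [0.8, 0.3, 6.8]
finger_gap: 0.056
grip_force: 21.3
```

Run:
```python
from h import *
tcp_case();print(bot.state()["grip_force"])
s=bot.capture("scene");cv2.imwrite("pics/s7.png",s)
```

```text
case TCP -0.0804 -0.0003 0.1218 Fx 0.9 Fz 6.8 gap 4.8 t 73.1
21.27134440583177
```

>>> carry_out([
  [0,-0.02,0.01],
  [0,-0.04,0.01],
  [0,-0.06,0.01],
  [0,-0.08,0.01],
  [0,-0.08,0.01],
  [0,-0.08,0.01],
  [0,-0.08,0.01],
  [0,-0.08,0.01],
  [0,-0.08,0.01],
  [0,-0.08,0.01],
], spin=[0,0,0,0,0,0,0,0,0,0], gripper=[255,255,255,255,255,255,255,255,255,255])

```text
clock: 74.0
ee_pos: [0.4909, 0.0462, 0.1212]
orientation: [3.124, -0.001, 1.752]
ft_force: [11.3, 0.6, -3.2]
finger_gap: 0.049
grip_force: 19.1
```

Run:
```python
from h import *
tcp_case();print(bot.state()["grip_force"])
s=bot.capture("scene");cv2.imwrite("pics/s8.png",s)
```

```text
case TCP -0.084 -0.0002 0.1212 Fx 11.2 Fz -3.2 gap 4.1 t 74.0
19.10050885286182
```

>>> carry_out([
  [0,0.03,0],
  [0,0.06,0],
  [0,0.06,0],
  [0,0.06,0],
  [0,0.06,0],
  [0,0.06,0],
  [0,0.06,0],
  [0,0.06,-0.1],
  [0,0.06,-0.4],
  [0,0.06,-0.8],
], spin=[0,0,0,0,0,0,0,0,0,0], gripper=[255,255,255,205,205,205,205,205,205,205])

```text
clock: 74.88
ee_pos: [0.4864, 0.0454, 0.1976]
orientation: [-3.135, -0.002, 1.752]
ft_force: [0.6, 0.0, 1.3]
finger_gap: 0.193
grip_force: 0.0
```

Run:
```python
from h import *
tcp_case();plan(C(-.143,0,.13),.18+np.pi/2)
s=bot.capture("scene");cv2.imwrite("pics/s9.png",s)
```

```text
case TCP -0.0886 -0.0002 0.1976 Fx 0.6 Fz 1.3 gap 16.4 t 74.9
from [0.4864 0.0454 0.1976] 1.752 n 1 call1 [ 0.003 -0.544  0.676] spin 0.002 then [ 0.002 -0.544  0.676] F [0.6 0.  1.3] t 74.9 gap 16.4
```

```bash
cat > cap.py <<'E'
from h import *
import sys
def cap(f):
    im=cv2.imread(f) if isinstance(f,str) else f
    m=(im.max(2)<60).astype(np.uint8);r=np.zeros_like(m);r[180:235,235:275]=1;n,l,st,c=cv2.connectedComponentsWithStats(m*r)
    return [(c[i].round(1).tolist(),int(st[i,4])) for i in range(1,n) if st[i,4]>12]
if __name__=="__main__":
    for f in sys.argv[1:]:print(f,cap(f))
E
python3 cap.py pics/s1.png pics/s5.png pics/s6.png pics/s7.png pics/s8.png pics/s9.png
python3 - <<'E'
from h import *
for L in(1.38,1.3,1.2,1.1,1,.9,.8,.7,.6,.4,.2,0):
  b=L-np.radians(30);print(L,w2p("scene",C(PX-.078*np.cos(b),0,PZ+.078*np.sin(b))).round(1))
E
```

```text
pics/s1.png [([257.4, 190.5], 48)]
pics/s5.png [([269.5, 182.9], 21)]
pics/s6.png [([271.1, 181.5], 30), ([250.8, 197.6], 38)]
pics/s7.png [([270.6, 181.8], 33), ([250.1, 199.4], 39)]
pics/s8.png [([270.5, 183.3], 47), ([250.0, 202.9], 36)]
pics/s9.png [([250.0, 202.9], 33)]
1.38 [[257.6 187.8]]
1.3 [[256.  188.6]]
1.2 [[254.3 189.8]]
1.1 [[252.8 191.2]]
1 [[251.6 192.7]]
0.9 [[250.6 194.4]]
0.8 [[249.9 196.2]]
0.7 [[249.5 198.1]]
0.6 [[249.3 200.1]]
0.4 [[249.8 204.2]]
0.2 [[251.3 208.4]]
0 [[253.7 212.6]]
```

>>> carry_out([
  [0,-0.3,0],
  [0,-0.54,0],
  [0,-0.54,0],
  [0,-0.54,0.3],
  [0,-0.54,0.6],
  [0,-0.54,0.8],
  [0,-0.54,1.0],
  [0,-0.54,1.0],
  [0,-0.54,1.0],
  [0,-0.54,1.0],
], spin=[0,0,0,0,0,0,0,0,0,0], gripper=[255,255,255,255,255,255,255,255,255,255])

```text
clock: 75.77
ee_pos: [0.437, 0.0364, 0.1]
orientation: [3.139, 0.0, 1.752]
ft_force: [0.7, -0.4, 0.1]
finger_gap: -0.001
grip_force: 0.0
```

Run:
```python
from h import *
from cap import cap
tcp_case();print(cap(bot.capture("scene")))
```

```text
case TCP -0.1388 -0.0003 0.1 Fx 0.7 Fz 0.1 gap -0.1 t 75.8
[([257.9, 183.5], 178), ([250.1, 202.9], 35)]
```

>>> carry_out([
  [0,-0.03,0.15],
  [0,-0.03,0.22],
  [0,-0.03,0.27],
  [0,-0.03,0.31],
  [0,-0.03,0.34],
  [0,-0.03,0.37],
  [0,-0.03,0.4],
  [0,-0.03,0.4],
  [0,-0.03,0.4],
  [0,-0.03,0.4],
], spin=[0,0,0,0,0,0,0,0,0,0], gripper=[255,255,255,255,255,255,255,255,255,255])

```text
clock: 76.65
ee_pos: [0.4327, 0.0356, 0.0588]
orientation: [-3.141, -0.0, 1.752]
ft_force: [0.3, -0.8, 0.2]
finger_gap: 0.001
grip_force: 0.0
```

Run:
```python
from h import *
from cap import cap
tcp_case();print(cap(bot.capture("scene")))
```

```text
case TCP -0.1432 -0.0003 0.0588 Fx 0.2 Fz 0.2 gap 0.1 t 76.7
[([254.4, 188.6], 468), ([249.8, 208.3], 19)]
```

>>> carry_out([
  [0,0,0.03],
  [0,0,0.06],
  [0,0,0.08],
  [0,0,0.1],
  [0,0,0.12],
  [0,0,0.13],
  [0,0,0.14],
  [0,0,0.14],
  [0,0,0.14],
  [0,0,0.14],
], spin=[0,0,0,0,0,0,0,0,0,0], gripper=[255,255,255,255,255,255,255,255,255,255])

```text
clock: 77.53
ee_pos: [0.4315, 0.0351, 0.0448]
orientation: [-3.139, 0.001, 1.752]
ft_force: [-4.9, -0.6, 8.8]
finger_gap: 0.002
grip_force: 0.9
```

Run:
```python
from h import *
from cap import cap
tcp_case();print(cap(bot.capture("scene")))
```

```text
case TCP -0.1444 -0.0006 0.0448 Fx -4.9 Fz 8.8 gap 0.2 t 77.5
[([254.0, 190.4], 571)]
```

>>> carry_out([
  [0,0,0.02],
  [0,0,0.04],
  [0,0,0.05],
  [0,0,0.06],
  [0,0,0.07],
  [0,0,0.08],
  [0,0,0.09],
  [0,0,0.1],
  [0,0,0.1],
  [0,0,0.1],
], spin=[0,0,0,0,0,0,0,0,0,0], gripper=[255,255,255,255,255,255,255,255,255,255])

```text
clock: 78.42
ee_pos: [0.4322, 0.0352, 0.038]
orientation: [-3.139, 0.004, 1.751]
ft_force: [-17.8, -2.1, 48.2]
finger_gap: -0.001
grip_force: 20.6
```

Run:
```python
from h import *
tcp_case()
```

```text
case TCP -0.1438 -0.0006 0.038 Fx -17.9 Fz 48.2 gap -0.1 t 78.4
```

>>> carry_out([
  [0,0,-0.1],
  [0,0,-0.4],
  [0,0,-0.8],
  [0,0,-1],
  [0,0,-1],
  [0,0,-1],
  [0,0,-1],
  [0,0,-1],
  [0,0,-1],
  [0,0,-1],
], spin=[0,0,0,0,0,0,0,0,0,0], gripper=[255,255,255,255,255,255,255,255,255,255])

```text
clock: 79.25
ee_pos: [0.432, 0.0355, 0.1338]
orientation: [-3.139, -0.001, 1.752]
ft_force: [-0.5, -1.1, -0.1]
finger_gap: 0.001
grip_force: 0.0
```

>>> carry_out([
  [1,0,-1],
  [1,0,-1],
  [1,0,-1],
  [1,0,-1],
  [1,0,-1],
  [1,0,-1],
  [1,0,-1],
  [1,0,-1],
  [1,0,-1],
  [1,0,-1],
], spin=[0,0,0,0,0,0,0,0,0,0], gripper=[255,255,255,255,255,255,255,255,255,255])

```text
clock: 80.08
ee_pos: [0.4145, 0.1328, 0.2339]
orientation: [-3.139, -0.0, 1.75]
ft_force: [0.3, 0.4, 0.2]
finger_gap: -0.002
grip_force: 0.0
```

Run:
```python
from edge import *
from cap import cap
tcp_case();s=bot.capture("scene");cv2.imwrite("pics/s10.png",s);print(cap(s))
ys=[-.11,-.09,-.07,.06,.08,.1]
for f in("s2","s9","s10"):print(f,scan(f"pics/{f}.png","scene",[(-.067,y,.1) for y in ys],[(0,0,1)]*6))
# tab/crossbar: horizontal profile of bright pixels around tab
for f in("s9","s10"):
    im=cv2.imread(f"pics/{f}.png");hsv=cv2.cvtColor(im,cv2.COLOR_BGR2HSV);m=(hsv[:,:,1]<50)[180:222,255:292];print(f);print("\n".join("".join("#" if v else "." for v in r) for r in m))
```

```text
case TCP -0.1437 0.0986 0.2339 Fx 0.4 Fz 0.2 gap -0.2 t 80.1
[([253.5, 213.4], 21)]
s2 [(np.float64(3.2), 2.9), (np.float64(4.8), 2.8), (np.float64(17.8), -6.0), (np.float64(0.5), 2.4), (np.float64(-1.8), 2.8), (np.float64(0.5), 2.8)]
s9 [(np.float64(0.8), 3.0), (np.float64(16.7), -5.1), (np.float64(10.2), -2.6), (np.float64(-3.2), 2.3), (np.float64(-5.2), 2.8), (np.float64(-4.8), 2.3)]
s10 [(np.float64(0.8), 3.6), (np.float64(-1.3), 2.4), (np.float64(2.5), 1.2), (np.float64(-3.2), 2.2), (np.float64(-1.8), 2.8), (np.float64(0.5), 2.5)]
s9
.....................................
.....................................
.....................................
.....................................
.....................................
.....................................
.....................................
....................................#
....................................#
...................................##
......................#............##
.....................###..........###
.....................###..........###
....................####.........####
....................###
[... 1940 characters left out ...]
################
................#####################
................#####################
................#####################
.............########################
........#############################
...##################################
.######################.###########.#
.####################################
###################################.#
####################################.
###############...###############.###
#######...........##################.
..................###################
...................#############.##.#
...................#################.
...................###########.######
...................###########..#####
..................##############.####
```

Run:
```python
from h import *
for n,L,l in(("hooked",0,.06),("unhooked?",0,.5)):print(n,w2p("scene",C(*latch(L,l,.083))).round(1))
g=lambda f:cv2.cvtColor(cv2.imread(f"pics/{f}.png"),cv2.COLOR_BGR2GRAY).astype(np.float32)
a,b,c=g("s2"),g("s9"),g("s10")
# front-near part and back part of the lid (window well inside static lighting)
for nm,P in(("front near",C(-.05,-.11,.1)),("back near",C(.06,-.11,.098)),("front far",C(-.05,.11,.1))):
    u,v=w2p("scene",P)[0].astype(int);w=11;sl=np.s_[v-w:v+w,u-w:u+w];H=cv2.createHanningWindow((2*w,2*w),cv2.CV_32F)
    print(nm,"s2->s10",np.round(cv2.phaseCorrelate(a[sl],c[sl],H),2),"s9->s10",np.round(cv2.phaseCorrelate(b[sl],c[sl],H),2), "1 mm down =",(w2p("scene",P-[0,0,.001])-w2p("scene",P)).round(2))
tt=bot.capture("top");spindles(tt)
```

```text
hooked [[275.6 192.2]]
unhooked? [[263.  191.9]]Traceback (most recent call last):
  File "<stdin>", line 8, in <module>
    return _wrapfunc(a, 'round', decimals=decimals, out=out)
    return _wrapit(obj, method, *args, **kwds)
    conv = _array_converter(obj)
ValueError: setting an array element with a sequence. The requested array has an inhomogeneous shape after 1 dimensions. The detected shape was (2,) + inhomogeneous part.
```

Run:
```python
from h import *
g=lambda f:cv2.cvtColor(cv2.imread(f"pics/{f}.png"),cv2.COLOR_BGR2GRAY).astype(np.float32)
a,b,c=g("s2"),g("s9"),g("s10")
for nm,P in(("front near",C(-.05,-.11,.1)),("back near",C(.06,-.11,.098)),("front far",C(-.05,.11,.1))):
    u,v=w2p("scene",P)[0].astype(int);w=11;sl=np.s_[v-w:v+w,u-w:u+w];H=cv2.createHanningWindow((2*w,2*w),cv2.CV_32F)
    f=lambda p,q:np.round(cv2.phaseCorrelate(p[sl].copy(),q[sl].copy(),H)[0],2)
    print(nm,"s2->s10",f(a,c),"s9->s10",f(b,c),"1mm down",(w2p("scene",P-[0,0,.001])-w2p("scene",P)).round(2))
spindles(bot.capture("top"))
```

```text
front near s2->s10 [-0.15  0.53] s9->s10 [ 0.05 -0.05] 1mm down [[0.01 0.27]]
back near s2->s10 [0.03 0.18] s9->s10 [-0.17 -0.09] 1mm down [[-0.02  0.27]]
front far s2->s10 [0.04 0.3 ] s9->s10 [-0.08  0.49] 1mm down [[-0.01  0.27]]
```

```bash
python3 -c "
from workcell import bot
print(bot.close_job())"
```

```text
the job is handed in; nothing more can be done
None
```

I handed the job in at about 80 s. All five spindles are pressed home, one per clip. The lid is down with the loop hooked in the keeper, and the lever is pressed to its stop. The final lid tightness and hooking rest on geometry and image measurements, because I had no picture views left, and the last lever press briefly read 48 N at the wrist.

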